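Pack the knock-down camp table's plywood parts into the steel tray

TASK

Pack the three plywood parts of the knock-down camp table flat in one layer into the open-ended steel tray, turned so that they fit together: first the two L-shaped plates, then slide the wide panel in through the mouth along the counter, without lifting it, until it sits fully home and nothing sticks out of the mouth past the ends of the straight side walls. Leave the mug, lantern, tin and pot stand where they are.

Things in the scene. Friction and masses are not known exactly. Their poses are not given: they have to be found in the camera images.
- tray: Dark steel tray fixed to the counter, open on top and at its +y end. Inside 156 mm wide (x), 184 deep (y); no raised floor, parts slide straight in. Origin: centre of interior at counter level, z up. Inner faces: sides x = -78, +78 mm, back y = -92. Walls 18 mm high, 8 thick. The plates fill it in only one or two arrangements, with 4 to 6 mm to spare each way.
- tray_mouth (a point): Middle of the tray's open mouth, on the counter, at y = +92 mm in the tray's frame, where its straight side walls end. Beyond it each wall goes on as a 32 mm lip splayed outward by 0.42 rad (to about y = +121 mm): a lead-in, not part of the interior.
- ell: Larger, slim L-shaped plywood plate, 12 mm thick, 50 g. Origin: underside, centre of its 150 x 88 mm bounding rectangle; z up. Long arm: x -75 to 75, y -44 to -14 mm. Short arm: x -75 to -45, y -14 to 44 mm. Both 30 wide. A packing that fits: its x, y along the tray's x, y, long arm along the back wall, short arm along the wall at -x.
- ell_corner (a point): Sites lie at half thickness (6 mm above the underside). Outer corner of the ell at (-75, -44) mm.
- ell_long (a point): Sites lie at half thickness (6 mm above the underside). Outer corner at the end of its long arm, (75, -44) mm.
- ell_short (a point): Sites lie at half thickness (6 mm above the underside). Outer corner at the end of its short arm, (-75, 44) mm.
- step: Smaller, stubby L-shaped plywood plate, 12 mm thick, 45 g. Origin: underside, centre of its 120 x 58 mm bounding rectangle; z up. Arm: x -60 to 60, y -29 to 1 mm; block: x -60 to 10, y 1 to 29 mm (58 mm across both). In that packing its axes lie along the tray's, inside the angle of the ell: arm against the ell's long arm, block against its short arm.
- step_corner (a point): Sites lie at half thickness (6 mm above the underside). Corner of the step plate at (-60, -29) mm.
- step_long (a point): Sites lie at half thickness (6 mm above the underside). Corner at the end of its arm, (60, -29) mm.
- step_short (a point): Sites lie at half thickness (6 mm above the underside). Corner of its block, (-60, 29) mm.
- panel: Wide plywood panel, 12 mm thick, 130 g, too wide to grip, flat on the counter before the mouth; push it by its edges. Origin: underside, centre of its main 150 x 92 mm rectangle; z up. A nose, x 31 to 75, y -73 to -46 mm, on its leading edge fits the step plate's notch. Axes along the tray's when packed; home, its plain rear edge (y = +46) is 4 mm inside the mouth. It pushes loose plates ahead of it home.
- panel_rear_a (a point): Sites lie at half thickness (6 mm above the underside). Rear corner of the panel at (-75, 46) mm.
- panel_rear_b (a point): Sites lie at half thickness (6 mm above the underside). Rear corner of the panel at (75, 46) mm.
- panel_nose (a point): Sites lie at half thickness (6 mm above the underside). Leading outer corner of its nose, (75, -73) mm.
- mug: Bystander: steel mug, 80 mm across, 75 mm high, handle at its +y side. Origin: centre of underside.
- lantern: Bystander: camp lantern with dark foot and cap and white body, 90 mm across, about 170 mm high. Origin: centre of underside.
- tin: Bystander: closed aluminium tin, 113 x 83 mm, 51 mm high. Origin: centre of underside.
- trivet: Bystander: dark steel disc (pot stand), 90 mm across, 20 mm high. Origin: centre of underside.
There are look-alikes about, which are no part of the job. Leave any red look-alike of the ell alone.

How it is judged:
By the outcome, as a careful person would: the job done as asked, in the order asked, and still so for the second after the job is handed in, with the robot touching nothing.
It also fails if it takes over 72 s, if anything falls off the work surface, if the arm or the gripper's body presses on something with over 40 N, if the wrist force passes 120 N, or if a joint passes its speed limit or range.

ROBOT

A 6-joint arm with a two-finger parallel gripper is mounted at the origin on the work surface. World frame = base frame: x ahead of the robot, y to its left, z up, the work surface at z = 0. Lengths are in mm, angles in rad, forces in N, time in s.
With the tool pointing down it reaches from about 300 to 775 mm from the base axis. Payload 14.6 kg.
Tool frame: the origin (TCP) lies midway between the tips of the shut fingers; the grasp point (between the pads) lies manip.grasp_offset behind it (manip.grasp_offset is the distance from the TCP to the grasp point, in mm); z points along the fingers, y is the direction in which the jaws open and shut (so a half turn about z gives the same grasp; the last joint's range is limited). The gripper opens to 94 mm and grips with 3 to 60 N. Pads are 16 mm wide; open, the fingers measure 119 mm over their backs; the gripper's body (75 mm by 177 mm) begins 78 mm behind the grasp point.
Start: joints at [1.056, 0.3, 1.521, -0, 1.321, -0.067], TCP at [238.137, 495.762, 205.446] pointing down, gripper open.
Joint ranges: [-3.03, 3.03], [-0.79, 2.21], [0.23, 2.52], [-1.04, 4.18], [0, 3.07], [-2.55, 2.55]. Speed limits (rad/s): [2.22, 2.22, 2.57, 3.14, 3.14, 3.14].

INTERFACE

Orientations are given as [roll, pitch, yaw] about the fixed x, y, z axes, in that order (R = Rz(yaw) Ry(pitch) Rx(roll)).
In Python, from cell import monitor, vision, order, manip gives the robot as it stands.
- The arm moves only by the shell command python3 -m jog 'ROWS' [FORCE]. ROWS is JSON, a list of rows, each a list of 7 numbers: the shift along the tool's x, y, z in cm, then the turn, a rotation vector about the tool's x, y, z in rad, then the opening in per cent of the stroke, from 0 (shut) to 100 (fully open). In form: [[tx, ty, tz, rx, ry, rz, jaw], ...]. A call has 1 to 8 rows; each row shifts and turns the commanded pose from where the row before left it, along the tool's axes as they then stand; what a row does not reach is not made up. A row lasts 1/10 s, in which the tool goes at most 50 mm and 8.59 degrees, less where a joint would pass 70% of its speed; a pose out of reach is approached as far as the arm can. A call is refused whole if a number of a shift passes 5 or a number of a turn 0.15, either way. A call with a gripper value outside its range is refused whole. The fingers move at their own pace and stop on an object; FORCE is the grip in N (left out, the last holds). Time passes only in rows, so rows that do not move let the fingers close. It gives the time, the measured TCP pose, the force and the opening at its end, in the units of the state.
- monitor.read_state(): the state, without advancing time (a new reading comes with each control period).
- vision.camera(name): name is "side" or "top" or "wrist"; returns a dict with "color" (384x512x3 uint8, blue, green, red), "fx", "fy", "cx", "cy" (pixels), "cam_to_world" (4x4, takes a point from camera to world coordinates); the wrist camera has in their place "tool_from_camera" (4x4, takes a point from camera to tool coordinates, whose origin is the TCP and whose axes are the flange's). Camera axes: x right, y down, z forward; pixel columns grow to the right and rows downward; lengths in mm; the calibration is good to about 2 mm. The wrist camera is an equidistant fisheye: a pixel r from the principal point sees the ray r / f radians off the axis. A picture is of the moment at which its call begins: read the wrist's pose just before it. There is no depth.
- order.sign_off(): hands the job in, once; it reports no verdict.
The state is a dict: "clock": time; "joints": joint angles; "qd": joint speeds; "effort": joint torques, N m; "eef_pos": TCP position; "eef_rot": TCP orientation; "wrist_force": force on the tool from outside, world axes, zero at the start; "moment": the same for the moment, N m; "finger_gap": finger opening in mm.
Only numpy, scipy, OpenCV 4.12 (cv2) and the standard library are available. Lean on these libraries where they do the work, as an engineer would, in place of code of your own. Each camera call takes 0.05 s, during which the arm holds its last target.

## Working session

There is one attempt and no reset: what is moved stays moved. The work goes in short steps, Python scripts to look and compute and a shell command to move; the robot and the scene stay as the last step left them, time stands still between calls to the robot, and variables do not carry over. Pictures are saved under pics/ and viewed, and the job is handed in when it is done.

```bash
ls; mkdir -p pics
python3 - <<'E'
from cell import monitor, vision, order, manip
import cv2,numpy as np
s=monitor.read_state(); print(s); print(manip.grasp_offset)
for n in ("side","top","wrist"):
    c=vision.camera(n); cv2.imwrite(f"pics/{n}0.png",c["color"])
    print(n,{k:(np.round(v,3).tolist() if k!="color" else None) for k,v in c.items()})
E
```

```text
pics
{'clock': 0.0, 'joints': array([ 1.05637785e+00,  3.00452982e-01,  1.52161092e+00, -7.74743312e-06,
        1.32065755e+00, -6.66050404e-02]), 'qd': array([ 0.00255137,  0.00105494,  0.0008942 ,  0.00027364,  0.00101424,
       -0.00046231]), 'effort': array([ 5.67326606e-04, -5.31782091e+01, -3.52763557e+01,  7.09390990e-02,
        2.40193005e-02, -8.46219837e-05]), 'eef_pos': array([238.02433003, 495.53403368, 204.88363606]), 'eef_rot': array([-3.14046586e+00, -6.76407087e-05,  2.69378110e+00]), 'wrist_force': array([-1.06538513, -0.37039212,  0.06851661]), 'moment': array([0.02642817, 0.02620618, 0.02688966]), 'finger_gap': 94.20928528759987}
18.8
side {'color': None, 'fx': 378.501, 'fy': 378.501, 'cx': 252.235, 'cy': 190.12, 'cam_to_world': [[0.791, -0.473, 0.387, -53.514], [-0.611, -0.604, 0.511, -756.601], [-0.008, -0.641, -0.767, 1116.398], [0.0, 0.0, 0.0, 1.0]]}
top {'color': None, 'fx': 472.341, 'fy': 472.341, 'cx': 261.95, 'cy': 192.588, 'cam_to_world': [[0.02, -0.998, 0.06, 402.574], [-1.0, -0.02, -0.007, -53.699], [0.008, -0.06, -0.998, 1762.304], [0.0, 0.0, 0.0, 1.0]]}
wrist {'color': None, 'fx': 297.319, 'fy': 297.319, 'cx': 250.356, 'cy': 196.452, 'tool_from_camera': [[-0.001, -0.964, -0.265, 77.501], [1.0, -0.0, -0.001, -0.256], [0.001, -0.265, 0.964, -178.279], [0.0, 0.0, 0.0, 1.0]]}
```

View pics/top0.png

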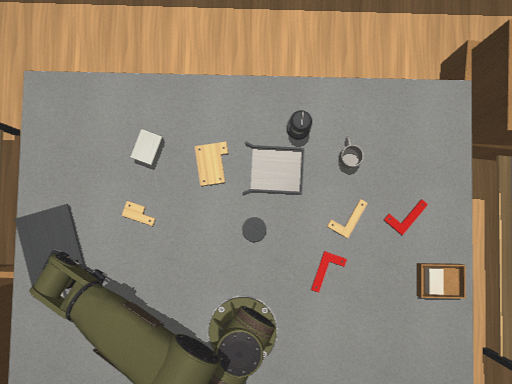

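View pics/side0.png

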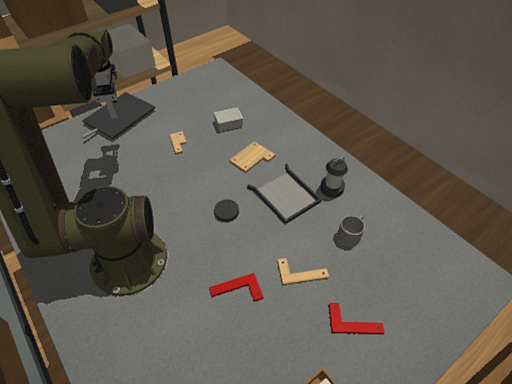

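View pics/wrist0.png

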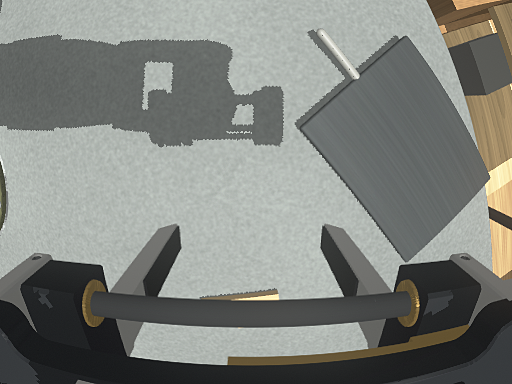

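```bash
cat > h.py <<'E'
from cell import monitor, vision, order, manip
import cv2,numpy as np
from scipy.spatial.transform import Rotation as Rot
def pose():
    s=monitor.read_state(); return s,np.array(s["eef_pos"]),Rot.from_euler('xyz',s["eef_rot"]).as_matrix()
def ray(c,px,P=None,R=None):
    px=np.asarray(px,float).reshape(-1,2)
    if "cam_to_world" in c:
        T=np.array(c["cam_to_world"]); d=np.c_[(px[:,0]-c["cx"])/c["fx"],(px[:,1]-c["cy"])/c["fy"],np.ones(len(px))]
    else:
        T=np.eye(4);T[:3,:3]=R;T[:3,3]=P;T=T@np.array(c["tool_from_camera"])
        u=(px[:,0]-c["cx"])/c["fx"];v=(px[:,1]-c["cy"])/c["fy"];r=np.hypot(u,v);k=np.sinc(r/np.pi)
        d=np.c_[u*k,v*k,np.cos(r)]
    return T[:3,3],d@T[:3,:3].T
def plane(c,px,z,P=None,R=None):
    o,d=ray(c,px,P,R); return o+d*((z-o[2])/d[:,2])[:,None]
def snap(name,fn=None):
    s,P,R=pose(); c=vision.camera(name)
    if fn: cv2.imwrite("pics/"+fn,c["color"])
    return c,P,R
E
python3 - <<'E'
from h import *
c=vision.camera("top"); im=c["color"]; np.save("top.npy",im)
cv2.imwrite("pics/topzoom.png",cv2.resize(im[90:300,100:440],None,fx=2.35,fy=2.35,interpolation=cv2.INTER_CUBIC))
hsv=cv2.cvtColor(im,cv2.COLOR_BGR2HSV)
for p in [(138,213),(210,165),(347,222),(275,170)]: print(p,hsv[p[1],p[0]],hsv[p[1]-5,p[0]])
m=cv2.inRange(hsv,(10,60,110),(30,200,255))
n,l,st,ce=cv2.connectedComponentsWithStats(m)
for i in range(1,n):
    if 60<st[i,4]<3000 : print(i,st[i],ce[i],np.round(plane(c,ce[i],12)[0],1))
cv2.imwrite("pics/mask.png",m)
E
```

```text
(138, 213) [ 19 109 226] [ 21 102 232]
(210, 165) [ 22  98 234] [ 20 103 233]
(347, 222) [ 17  94 162] [ 30   7 140]
(275, 170) [ 18  22 198] [ 21  18 198]
32 [  2 132  13   9  84] [  7.75      136.3452381] [698.9 885.2  12. ]
35 [ 195  142   33   44 1111] [210.51935194 162.52205221] [616.7 128.4  12. ]
36 [ 498  156   14  204 2389] [504.92298033 256.89493512] [ 288.8 -968.2   12. ]
64 [327 199  41  39 499] [348.79158317 220.4488978 ] [ 411.8 -389.1   12. ]
65 [ 472  199   14  185 2329] [478.40274796 288.75740661] [ 170.4 -868.9   12. ]
66 [122 201  34  25 435] [136.62988506 213.08735632] [423.2 396.1  12. ]
74 [421 264  45  35 302] [441.00331126 280.3807947 ] [ 198.3 -731.    12. ]
75 [429 268  31  28 465] [450.24516129 281.68387097] [ 194.2 -765.1   12. ]
76 [  0 271  14   7  88] [  6.27272727 274.34090909] [189.7 863.9  12. ]
81 [231 298  24  10 148] [242.72972973 301.97972973] [106.1  -3.   12. ]
84 [255 301  18  18  73] [261.4109589  309.64383562] [ 79.6 -72.   12. ]
```

View pics/topzoom.png

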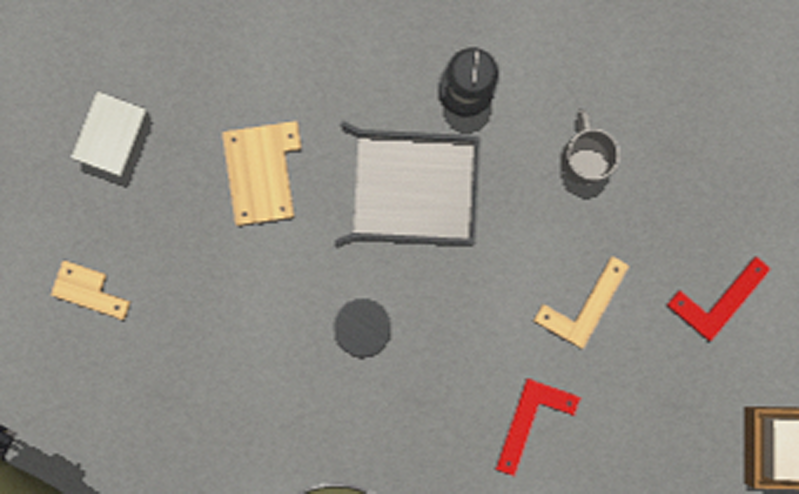

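```bash
cat >> h.py <<'E'
SH={'ell':[(-75,-44),(75,-44),(75,-14),(-45,-14),(-45,44),(-75,44)],
'step':[(-60,-29),(60,-29),(60,1),(10,1),(10,29),(-60,29)],
'panel':[(-75,-46),(31,-46),(31,-73),(75,-73),(75,46),(-75,46)]}
def mom(poly):
    S=1000.; m=cv2.moments((np.asarray(poly,float)).astype(np.float32).reshape(-1,1,2))
    a=m['m00'];return abs(a),np.array([m['m10']/a,m['m01']/a]),np.array([[m['mu20'],m['mu11']],[m['mu11'],m['mu02']]])/a
def poseof(name,poly):
    """pose (x,y,yaw) of origin from world polygon by centroid+principal axes; sign by farthest site"""
    a0,c0,M0=mom(SH[name]);a,c,M=mom(poly)
    ang=lambda M:0.5*np.arctan2(2*M[0,1],M[0,0]-M[1,1])
    best=None
    for k in (0,np.pi):
        th=ang(M)-ang(M0)+k;Rm=np.array([[np.cos(th),-np.sin(th)],[np.sin(th),np.cos(th)]])
        w=(np.array(SH[name])-c0)@Rm.T+c
        pc=np.asarray(poly,np.float32).reshape(-1,1,2)
        e=sum(abs(cv2.pointPolygonTest(pc,(float(p[0]),float(p[1])),True)) for p in w)/6
        if best is None or e<best[0]: best=(e,c-Rm@c0,(th+np.pi)%(2*np.pi)-np.pi,w)
    return dict(err=best[0],pos=best[1],yaw=best[2],corners=best[3],area=a/a0)
def woodcont(im,amin=60,amax=60000):
    hsv=cv2.cvtColor(im,cv2.COLOR_BGR2HSV); m=cv2.inRange(hsv,(10,60,70),(30,200,255))
    m=cv2.morphologyEx(m,cv2.MORPH_CLOSE,np.ones((3,3)))
    cs,_=cv2.findContours(m,cv2.RETR_EXTERNAL,cv2.CHAIN_APPROX_NONE)
    return [k.reshape(-1,2) for k in cs if amin<cv2.contourArea(k)<amax]
E
python3 - <<'E'
from h import *
im=np.load("top.npy"); c=vision.camera("top")
big=cv2.resize(im,None,fx=4,fy=4,interpolation=cv2.INTER_CUBIC)
for k in woodcont(big,3000,40000):
    k=k.astype(float); k=(k+.5)/4-.5; w=plane(c,k,12)[:,:2]; ce=w.mean(0)
    for n,p in (('ell',(411,-389)),('step',(423,396)),('panel',(616,128))):
        if np.hypot(*(ce-p))<50:
            r=poseof(n,w); print(n,np.round(r['pos'],1),round(r['yaw'],4),round(r['err'],2),round(r['area'],3)); print(np.round(r['corners'],1).tolist())
# tray floor
hsv=cv2.cvtColor(big,cv2.COLOR_BGR2HSV); m=cv2.inRange(hsv,(0,0,180),(40,45,255))
cs,_=cv2.findContours(m,cv2.RETR_EXTERNAL,cv2.CHAIN_APPROX_NONE)
for k in cs:
    if cv2.contourArea(k)>10000:
        q=(cv2.boxPoints(cv2.minAreaRect(k))+.5)/4-.5; w=plane(c,q,0)[:,:2]; print("light",np.round(q,1).tolist(),np.round(w,1).tolist(),np.hypot(*(w[1]-w[0])),np.hypot(*(w[2]-w[1])))
E
```

```text
step [423.8 386. ] -1.8697 0.71 1.054
[[413.8, 451.8], [378.5, 337.2], [407.1, 328.3], [421.8, 376.1], [448.6, 367.9], [469.2, 434.8]]
ell [ 434.4 -381.9] -0.4964 0.97 1.07
[[347.5, -384.9], [479.4, -456.3], [493.7, -430.0], [388.2, -372.8], [415.8, -321.8], [389.4, -307.5]]
panel [611.8 132.3] 0.1709 1.01 1.03
[[545.7, 74.2], [650.1, 92.2], [654.7, 65.6], [698.1, 73.1], [677.9, 190.3], [530.0, 164.8]]
light [[249.89999389648438, 188.1999969482422], [252.1999969482422, 148.60000610351562], [300.8999938964844, 151.39999389648438], [298.6000061035156, 191.0]] [[524.9, -19.9], [674.2, -25.3], [667.3, -208.7], [518.1, -202.3]] 149.32356892150634 183.5122350332042
light [[129.5, 156.5], [140.6999969482422, 127.9000015258789], [161.5, 136.0], [150.39999389648438, 164.60000610351562]] [[634.5, 433.4], [743.6, 395.6], [714.5, 316.4], [605.6, 354.4]] 115.45510289192248 84.44242233784756
```

```bash
cat >> h.py <<'E'
def rows(x,y,z,yaw=None,jaw=100,n=None):
    """suggest rows from the measured pose to target TCP pose (tool kept pointing down)"""
    s,P,R=pose(); T=np.array([x,y,z],float)
    y0=np.arctan2(R[1,0],R[0,0]); 
    dy=0 if yaw is None else (yaw-y0+np.pi)%(2*np.pi)-np.pi
    d=T-P; n=n or max(int(np.ceil(np.linalg.norm(d)/45)),int(np.ceil(abs(dy)/.145)),1)
    print("t",round(s["clock"],2),"P",np.round(P,1),"yaw",round(y0,3),"gap",round(s["finger_gap"],1),"F",np.round(s["wrist_force"],1),"n",n)
    out=[]
    for i in range(n):
        a=y0+dy*i/n
        Ri=Rot.from_euler('xyz',[np.pi,0,a]).as_matrix(); t=Ri.T@(d/n)/10
        out.append([round(v,2) for v in t]+[0,0,round(-dy/n,3),jaw])
    for i in range(0,n,8): print(str(out[i:i+8]).replace(' ',''))
E
python3 -c "
from h import *
rows(650,-95,215,2.694)"
```

```text
t 0.25 P [238.1 495.7 205.2] yaw 2.694 gap 93.9 F [-0.3  0.2  0.1] n 17
[[np.float64(-3.69),np.float64(-2.08),np.float64(-0.06),0,0,np.float64(-0.0),100],[np.float64(-3.69),np.float64(-2.08),np.float64(-0.06),0,0,np.float64(-0.0),100],[np.float64(-3.69),np.float64(-2.08),np.float64(-0.06),0,0,np.float64(-0.0),100],[np.float64(-3.69),np.float64(-2.08),np.float64(-0.06),0,0,np.float64(-0.0),100],[np.float64(-3.69),np.float64(-2.08),np.float64(-0.06),0,0,np.float64(-0.0),100],[np.float64(-3.69),np.float64(-2.08),np.float64(-0.06),0,0,np.float64(-0.0),100],[np.float64(-3.69),np.float64(-2.08),np.float64(-0.06),0,0,np.float64(-0.0),100],[np.float64(-3.69),np.float64(-2.08),np.float64(-0.06),0,0,np.float64(-0.0),100]]
[[np.float64(-3.69),np.float64(-2.08),np.float64(-0.06),0,0,np.float64(-0.0),100],[np.float64(-3.69),np.float64(-2.08),np.float64(-0.06),0,0,np.float64(-0.0),100],[np.float64(-3.69),np.float64(-2.08),np.float64(-0.06),0,0,np.float64(-0.0),100],[np.float64(-3.69),np.float64(-2.08),np.float64(-0.06),0,0,np.float64(-0.0),100],[np.float64(-3.69),np.float64(-2.08),np.float64(-0.06),0,0,np.float64(-0.0),100],[np.float64(-3.69),np.float64(-2.08),np.float64(-0.06),0,0,np.float64(-0.0),100],[np.float64(-3.69),np.float64(-2.08),np.float64(-0.06),0,0,np.float64(-0.0),100],[np.float64(-3.69),np.float64(-2.08),np.float64(-0.06),0,0,np.float64(-0.0),100]]
[[np.float64(-3.69),np.float64(-2.08),np.float64(-0.06),0,0,np.float64(-0.0),100]]
```

```bash
sed -i 's/round(v,2) for v in t/round(float(v),2) for v in t/; s/round(-dy\/n,3)/round(float(-dy\/n),3)/' h.py
sed -i "s/    for i in range(0,n,8): print.*/    if abs(dy)<1e-3: print(n,'x',out[0][:3])\n    else:\n        for i in range(0,n,8): print(str(out[i:i+8]).replace(' ',''))/" h.py
python3 -m jog '[[-3.7,-2.1,-0.05,0,0,0,100],[-3.7,-2.1,-0.05,0,0,0,100],[-3.7,-2.1,-0.05,0,0,0,100],[-3.7,-2.1,-0.05,0,0,0,100],[-3.7,-2.1,-0.05,0,0,0,100],[-3.7,-2.1,-0.05,0,0,0,100],[-3.7,-2.1,-0.05,0,0,0,100],[-3.7,-2.1,-0.05,0,0,0,100]]' 10
python3 -m jog '[[-3.7,-2.1,-0.05,0,0,0,100],[-3.7,-2.1,-0.05,0,0,0,100],[-3.7,-2.1,-0.05,0,0,0,100],[-3.7,-2.1,-0.05,0,0,0,100],[-3.7,-2.1,-0.05,0,0,0,100],[-3.7,-2.1,-0.05,0,0,0,100],[-3.7,-2.1,-0.05,0,0,0,100],[-3.7,-2.1,-0.05,0,0,0,100]]'
python3 -c "
from h import *
rows(650,-95,215)"
```

```text
clock: 1.05
eef_pos: [432.9, 214.6, 209.6]
eef_rot: [3.141, 0.0, 2.694]
wrist_force: [0.5, 0.1, 0.9]
finger_gap: 93.9
clock: 1.85
eef_pos: [627.0, -65.1, 213.3]
eef_rot: [-3.142, -0.0, 2.694]
wrist_force: [-1.3, 0.1, -0.1]
finger_gap: 94.1
t 1.85 P [627.  -65.1 213.3] yaw 2.694 gap 94.1 F [-1.3  0.1 -0.1] n 1
1 x [-3.37, -1.7, -0.17]
```

```bash
python3 -m jog '[[-3.4,-1.7,-0.2,0,0,0,100],[0,0,0,0,0,0,100]]'
python3 - <<'E'
from h import *
c,P,R=snap("wrist","w1.png"); np.savez("w1.npz",im=c["color"],P=P,R=R)
E
```

```text
clock: 2.05
eef_pos: [650.7, -97.1, 214.2]
eef_rot: [-3.141, -0.001, 2.69]
wrist_force: [0.0, 0.4, -1.0]
finger_gap: 94.1
```

View pics/w1.png

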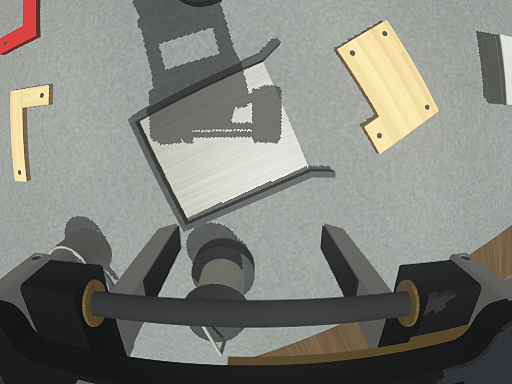

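```bash
cat >> h.py <<'E'
def rectify(c,im,P,R,x0,x1,y0,y1,s,z=0):
    """world-aligned image at height z: column=(y1-y)*s, row=(x1-x)*s"""
    W=int((y1-y0)*s);H=int((x1-x0)*s);cc,rr=np.meshgrid(np.arange(W),np.arange(H))
    w=np.stack([x1-(rr+.5)/s,y1-(cc+.5)/s,np.full(rr.shape,float(z))],-1).reshape(-1,3)
    if "cam_to_world" in c:
        T=np.array(c["cam_to_world"])
    else:
        T=np.eye(4);T[:3,:3]=R;T[:3,3]=P;T=T@np.array(c["tool_from_camera"])
    q=(w-T[:3,3])@T[:3,:3]
    if "cam_to_world" in c: u=q[:,0]/q[:,2];v=q[:,1]/q[:,2]
    else:
        h=np.hypot(q[:,0],q[:,1]);t=np.arctan2(h,q[:,2]);u=q[:,0]/h*t;v=q[:,1]/h*t
    return cv2.remap(im,(u*c["fx"]+c["cx"]).reshape(H,W).astype(np.float32),(v*c["fy"]+c["cy"]).reshape(H,W).astype(np.float32),cv2.INTER_LINEAR)
E
python3 - <<'E'
from h import *
d=np.load("w1.npz"); c=vision.camera("wrist"); im,P,R=d["im"],d["P"],d["R"]
cv2.imwrite("pics/w1r.png",rectify(c,im,P,R,480,720,-240,60,2.5))
for k in woodcont(im,500,40000):
    w=plane(c,k,12,P,R)[:,:2]; ce=w.mean(0)
    for n,p in (('ell',(411,-389)),('step',(423,396)),('panel',(616,128))):
        if np.hypot(*(ce-p))<70:
            r=poseof(n,w); print(n,np.round(r['pos'],1),round(r['yaw'],4),round(r['err'],2),round(r['area'],3)); print(np.round(r['corners'],1).tolist())
E
```

```text
ell [ 437.  -376.5] -0.4855 3.27 1.172
[[350.2, -380.4], [482.8, -450.4], [496.8, -423.9], [390.7, -367.9], [417.8, -316.6], [391.2, -302.6]]
panel [611.1 133.1] 0.1591 1.54 1.02
[[544.4, 75.8], [649.0, 92.6], [653.3, 65.9], [696.7, 72.9], [677.9, 190.4], [529.8, 166.6]]
```

View pics/w1r.png

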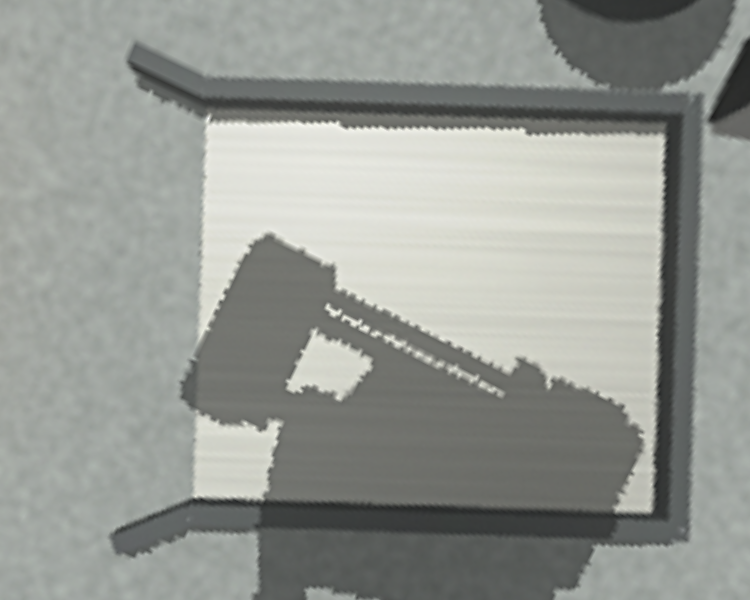

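```bash
python3 -c "
from h import *
rows(500,-413,170,2.645)"
```

```text
t 2.15 P [649.4 -93.8 214.6] yaw 2.693 gap 93.9 F [-0.3 -0.5  0.3] n 8
[[-0.05,-4.41,0.56,0,0,0.006,100],[-0.07,-4.41,0.56,0,0,0.006,100],[-0.1,-4.4,0.56,0,0,0.006,100],[-0.13,-4.4,0.56,0,0,0.006,100],[-0.15,-4.4,0.56,0,0,0.006,100],[-0.18,-4.4,0.56,0,0,0.006,100],[-0.21,-4.4,0.56,0,0,0.006,100],[-0.23,-4.4,0.56,0,0,0.006,100]]
```

```bash
python3 -m jog '[[-0.05,-4.4,0.4,0,0,0.006,100],[-0.07,-4.4,0.56,0,0,0.006,100],[-0.1,-4.4,0.56,0,0,0.006,100],[-0.13,-4.4,0.56,0,0,0.006,100],[-0.15,-4.4,0.56,0,0,0.006,100],[-0.18,-4.4,0.56,0,0,0.006,100],[-0.2,-4.4,0.56,0,0,0.006,100],[-0.23,-4.4,0.56,0,0,0.006,100]]'
python3 -m jog '[[0,0,0,0,0,0,100],[0,0,0,0,0,0,100]]'
python3 - <<'E'
from h import *
c,P,R=snap("wrist","w2.png"); im=c["color"]
for k in woodcont(im,500,40000):
    w=plane(c,k,12,P,R)[:,:2]; ce=w.mean(0); print(np.round(ce))
    if np.hypot(*(ce-(411,-389)))<70:
            r=poseof('ell',w); print(np.round(r['pos'],1),round(r['yaw'],4),round(r['err'],2),round(r['area'],3)); print(np.round(r['corners'],1).tolist())
cv2.imwrite("pics/w2r.png",rectify(c,im,P,R,330,510,-470,-290,3.3,12))
E
```

```text
clock: 2.95
eef_pos: [499.8, -412.6, 172.6]
eef_rot: [3.142, 0.0, 2.647]
wrist_force: [0.0, 0.8, 0.4]
finger_gap: 93.9
clock: 3.15
eef_pos: [500.3, -411.9, 172.3]
eef_rot: [3.141, -0.0, 2.645]
wrist_force: [0.3, 0.1, 0.2]
finger_gap: 94.0
[ 830. -400.]
[ 783. -285.]
[ 413. -385.]
[ 433.  -378.8] -0.499 0.83 0.975
[[346.0, -381.6], [477.7, -453.4], [492.1, -427.0], [386.7, -369.6], [414.5, -318.7], [388.2, -304.3]]
[ 216. -659.]
```

View pics/w2r.png

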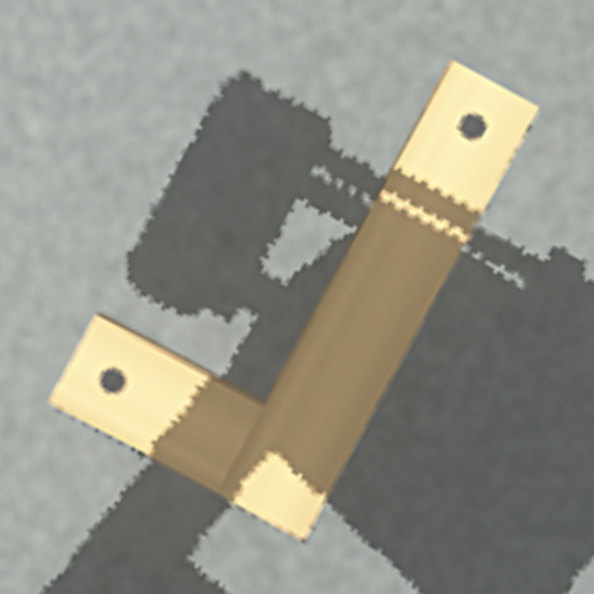

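View pics/w2.png

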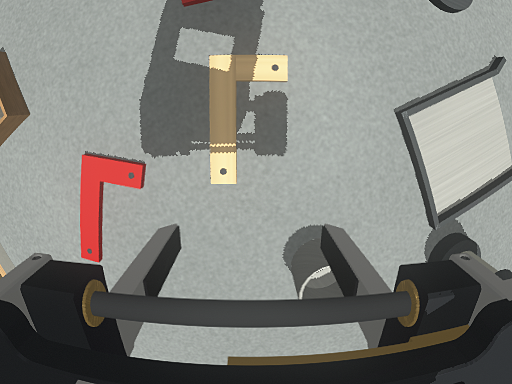

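```bash
python3 -c "
from h import *
rows(404.2,-396.4,60,2.643)"
```

```text
t 3.2 P [ 500.9 -411.3  172.6] yaw 2.647 gap 94.0 F [-0.5  0.7 -0.3] n 4
[[2.3,-0.82,2.81,0,0,0.001,100],[2.3,-0.82,2.81,0,0,0.001,100],[2.3,-0.82,2.81,0,0,0.001,100],[2.3,-0.83,2.81,0,0,0.001,100]]
```

```bash
python3 -m jog '[[2.3,-0.82,2.8,0,0,0.001,80],[2.3,-0.82,2.8,0,0,0.001,80],[2.3,-0.82,2.8,0,0,0.001,80],[2.3,-0.82,2.8,0,0,0.001,70],[0,0,3,0,0,0,70],[0,0,1.5,0,0,0,70],[0,0,0,0,0,0,70]]'
python3 -c "
from h import *
rows(404.2,-396.4,2.5,2.643)"
```

```text
clock: 3.9
eef_pos: [404.3, -396.0, 14.1]
eef_rot: [3.141, -0.002, 2.644]
wrist_force: [0.8, -0.2, -0.1]
finger_gap: 66.2
t 3.9 P [ 404.3 -396.    14.1] yaw 2.644 gap 66.2 F [ 0.8 -0.2 -0.1] n 1
1 x [-0.01, -0.04, 1.16]
```

```bash
python3 -m jog '[[0,0,1.15,0,0,0,60],[0,0,0,0,0,0,25],[0,0,0,0,0,0,20],[0,0,0,0,0,0,20],[0,0,0,0,0,0,20]]' 15
python3 -m jog '[[0,0,-2,0,0,0,20],[0,0,-2.5,0,0,0,20]]'
python3 -c "
from h import *
s,P,R=pose();print(s['finger_gap'])
"
```

```text
clock: 4.4
eef_pos: [404.1, -397.7, 4.3]
eef_rot: [-3.141, 0.001, 2.642]
wrist_force: [-0.1, 1.6, 2.1]
finger_gap: 29.8
clock: 4.6
eef_pos: [403.5, -397.1, 48.7]
eef_rot: [3.141, -0.002, 2.642]
wrist_force: [-0.3, -0.4, -0.8]
finger_gap: 30.0
30.024906392639675
```

```bash
python3 -c "
from h import *
rows(575.4,-166.4,90,3.1086,20)"
```

```text
t 4.6 P [ 403.5 -397.1   48.7] yaw 2.642 gap 30.0 F [-0.3 -0.4 -0.8] n 7
[[-0.58,4.07,-0.59,0,0,-0.067,20],[-0.85,4.02,-0.59,0,0,-0.067,20],[-1.11,3.96,-0.59,0,0,-0.067,20],[-1.37,3.87,-0.59,0,0,-0.067,20],[-1.63,3.77,-0.59,0,0,-0.067,20],[-1.88,3.66,-0.59,0,0,-0.067,20],[-2.12,3.52,-0.59,0,0,-0.067,20]]
```

```bash
python3 -m jog '[[-0.58,4.07,-2,0,0,-0.067,20],[-0.85,4.02,-1,0,0,-0.067,20],[-1.11,3.96,-0.59,0,0,-0.067,20],[-1.37,3.87,-0.59,0,0,-0.067,20],[-1.63,3.77,0,0,0,-0.067,20],[-1.88,3.66,0,0,0,-0.067,20],[-2.12,3.52,0,0,0,-0.067,20],[0,0,0,0,0,0,20]]'
python3 - <<'E'
from h import *
rows(575.4,-166.4,80,3.1086,20)
c,P,R=snap("wrist","w3.png"); im=c["color"]; np.savez("w3.npz",im=im,P=P,R=R)
cv2.imwrite("pics/w3r.png",rectify(c,im,P,R,480,700,-240,60,2.6,0))
E
```

```text
clock: 5.4
eef_pos: [577.8, -163.1, 90.7]
eef_rot: [3.141, 0.001, 3.117]
wrist_force: [-0.2, -0.5, -1.3]
finger_gap: 29.3
t 5.4 P [ 577.8 -163.1   90.7] yaw 3.117 gap 29.3 F [-0.2 -0.5 -1.3] n 1
[[0.23,-0.34,1.07,0,0,0.008,20]]
```

View pics/w3.png

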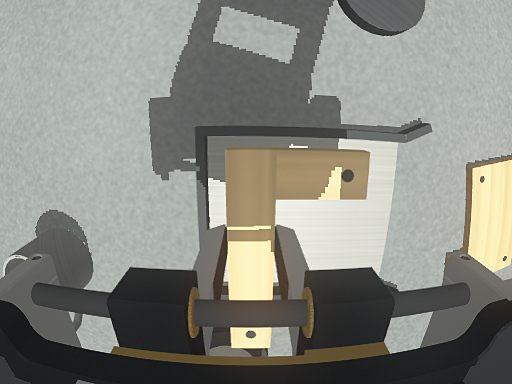

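View pics/w3r.png

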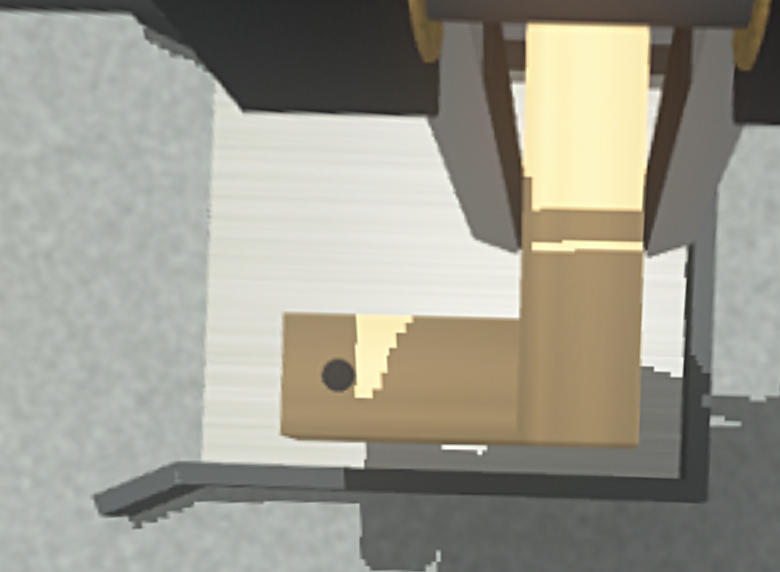

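Run:
```python
from h import *
d=np.load("w3.npz"); c=vision.camera("wrist"); im,P,R=d["im"],d["P"],d["R"]
cv2.imwrite("pics/w3e.png",rectify(c,im,P,R,480,700,-240,-40,2.6,P[2]+7.5)); print(P)
```

```text
[ 577.75030894 -163.09138589   90.73427794]
```

View pics/w3e.png

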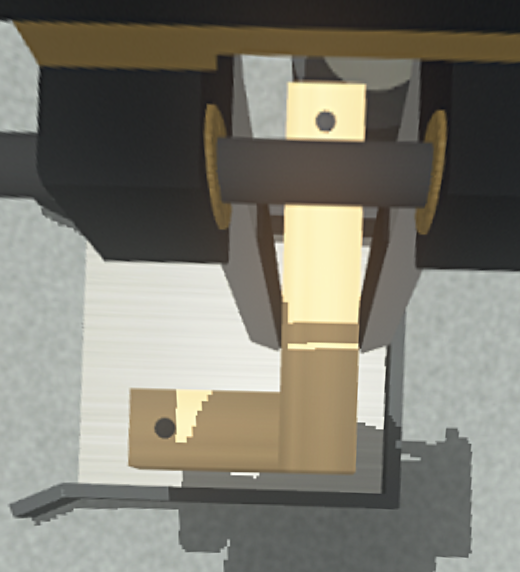

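```bash
python3 -m jog '[[0.12,-0.34,2.5,0,0,0.008,20],[0,0,3,0,0,0,20],[0,0,1,0,0,0,20],[0,0,0,0,0,0,20]]'
python3 -c "
from h import *
rows(576.6,-166.4,25,3.1086,20)"
```

```text
clock: 5.9
eef_pos: [573.4, -170.7, 24.6]
eef_rot: [3.141, -0.002, 3.101]
wrist_force: [-0.2, 0.8, -0.2]
finger_gap: 29.7
t 5.9 P [ 573.4 -170.7   24.6] yaw 3.101 gap 29.7 F [-0.2  0.8 -0.2] n 1
[[-0.3,0.44,-0.04,0,0,-0.007,20]]
```

```bash
python3 -m jog '[[-0.32,0.43,0.5,0,0,-0.007,20],[0,0,0.5,0,0,0,20],[0,0,0,0,0,0,20],[0,0,0,0,0,0,20]]'
python3 -c "
from h import *
rows(576.6,-166.4,5,3.1086,20)"
```

```text
clock: 6.3
eef_pos: [577.9, -165.9, 16.0]
eef_rot: [-3.141, 0.0, 3.11]
wrist_force: [-0.1, -0.2, -1.0]
finger_gap: 29.8
t 6.3 P [ 577.9 -165.9   16. ] yaw 3.11 gap 29.8 F [-0.1 -0.2 -1. ] n 1
[[0.13,-0.05,1.1,0,0,0.001,20]]
```

```bash
python3 -m jog '[[0.05,-0.04,0.8,0,0,0,20],[0,0,0.25,0,0,0,20],[0,0,0,0,0,0,20],[0,0,0,0,0,0,20]]'
python3 - <<'E'
from h import *
c,P,R=snap("wrist"); im=c["color"];print(P, monitor.read_state()['wrist_force'])
cv2.imwrite("pics/w4r.png",rectify(c,im,P,R,490,620,-230,30,3,12))
E
```

```text
clock: 6.7
eef_pos: [577.2, -166.3, 4.9]
eef_rot: [3.142, -0.0, 3.11]
wrist_force: [-0.0, -0.7, 0.0]
finger_gap: 29.9
[ 577.19315179 -166.30481131    4.90417193] [-0.4045741   0.21824002 -1.44311815]
```

View pics/w4r.png

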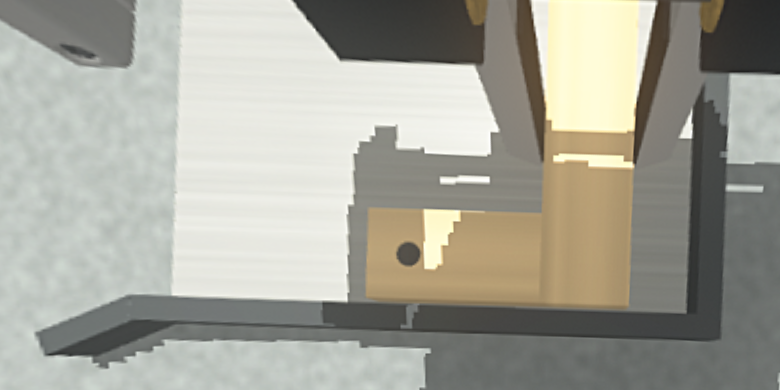

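```bash
python3 -m jog '[[0.1,0,0,0,0,0,20],[0,0,0,0,0,0,34],[0,0,0,0,0,0,40],[0,0,0,0,0,0,40],[0,0,-3,0,0,0,40],[0,0,-1.5,0,0,0,40]]'
python3 -m jog '[[0,3,0,0,0,0,0],[0,2.4,0,0,0,0,0],[0,0,0,0,0,0,0],[0,0,0,0,0,0,0]]'
python3 - <<'E'
from h import *
c,P,R=snap("wrist","w5.png"); im=c["color"];print(P, monitor.read_state()['finger_gap'])
cv2.imwrite("pics/w5r.png",rectify(c,im,P,R,490,700,-230,50,2.7,12))
E
```

```text
clock: 7.35
eef_pos: [576.9, -166.5, 51.9]
eef_rot: [-3.141, 0.002, 3.11]
wrist_force: [0.7, -0.2, -0.6]
finger_gap: 37.2
clock: 7.75
eef_pos: [578.2, -112.3, 50.3]
eef_rot: [-3.141, 0.001, 3.111]
wrist_force: [-0.2, -1.0, 0.2]
finger_gap: 9.1
[ 578.16753113 -112.30553969   50.29385559] 4.670364696096669
```

View pics/w5r.png

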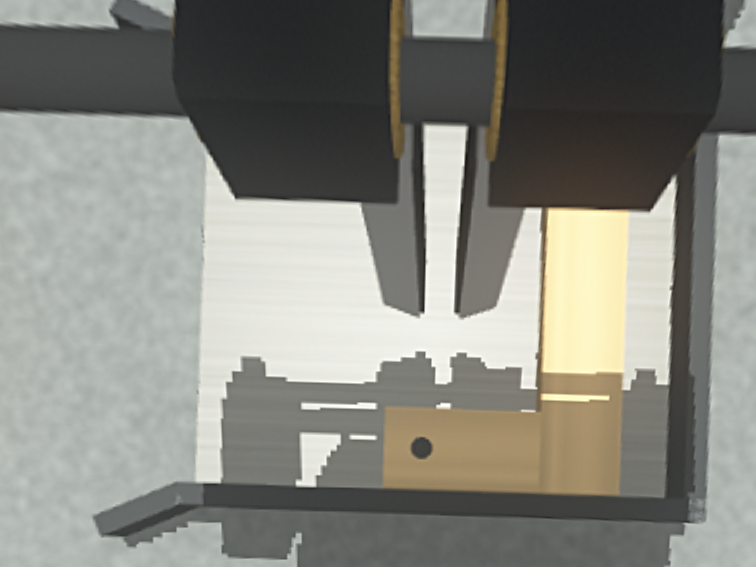

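View pics/w5.png

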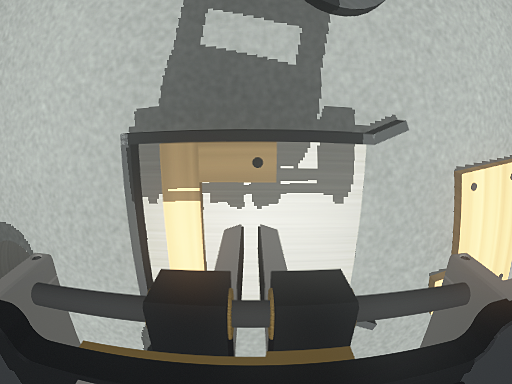

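```bash
python3 -m jog '[[0,0,2.5,0,0,0,0],[0,0,2.05,0,0,0,0],[0,0,0,0,0,0,0],[0,-2,0,0,0,0,0],[0,-1,0,0,0,0,0],[0,-1,0,0,0,0,0],[0,-0.4,0,0,0,0,0],[0,0,0,0,0,0,0]]'
python3 -m jog '[[0,-0.2,0,0,0,0,0],[0,-0.2,0,0,0,0,0]]'
python3 -m jog '[[0,-0.2,0,0,0,0,0],[0,0,0,0,0,0,0]]'
```

```text
clock: 8.6
eef_pos: [576.8, -156.8, 5.0]
eef_rot: [-3.141, 0.001, 3.109]
wrist_force: [0.3, 0.4, 0.0]
finger_gap: 0.6
clock: 8.8
eef_pos: [576.6, -159.9, 4.7]
eef_rot: [3.141, 0.0, 3.11]
wrist_force: [-0.4, 2.0, 3.2]
finger_gap: 0.4
clock: 9.0
eef_pos: [576.5, -162.3, 4.7]
eef_rot: [-3.142, 0.0, 3.11]
wrist_force: [-0.5, 1.3, 4.0]
finger_gap: 0.3
```

```bash
python3 -m jog '[[0,-0.2,0,0,0,0,0],[0,0,0,0,0,0,0]]'
python3 -m jog '[[0,-0.2,0,0,0,0,0],[0,0,0,0,0,0,0]]'
python3 -c "
from h import *
c,P,R=snap('wrist'); im=c['color'];print(P)
cv2.imwrite('pics/w6r.png',rectify(c,im,P,R,490,650,-230,50,2.7,12))"
```

```text
clock: 9.2
eef_pos: [576.4, -163.4, 4.6]
eef_rot: [3.14, -0.0, 3.11]
wrist_force: [0.1, 9.8, 5.5]
finger_gap: 0.4
clock: 9.4
eef_pos: [576.4, -163.7, 4.6]
eef_rot: [3.138, -0.001, 3.11]
wrist_force: [0.6, 21.3, 8.0]
finger_gap: 0.1
[ 576.43747477 -163.67341446    4.60071005]
```

View pics/w6r.png

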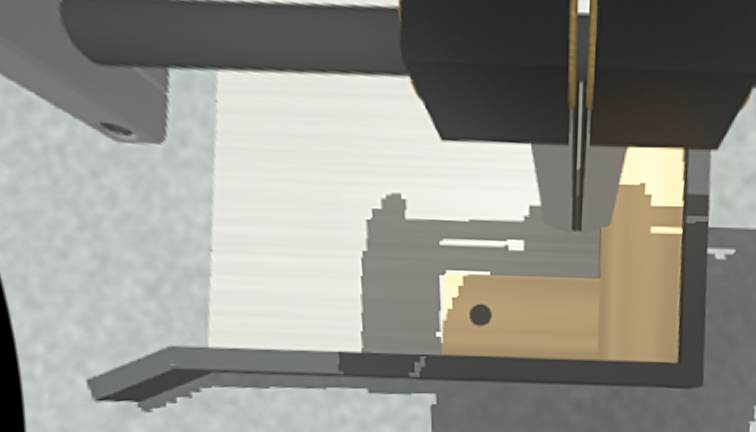

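```bash
python3 -m jog '[[0,1.2,0,0,0,0,0],[0,0,-4,0,0,0,50],[0,0,-4.5,0,0,0,100],[0,0,-3,0,0,0,100]]'
python3 -c "
from h import *
rows(403,319,160,1.272,100)"
```

```text
clock: 9.85
eef_pos: [577.0, -154.4, 122.2]
eef_rot: [-3.14, 0.002, 3.11]
wrist_force: [-0.5, 0.8, 0.7]
finger_gap: 21.1
t 9.85 P [ 577.  -154.4  122.2] yaw 3.11 gap 21.1 F [-0.5  0.8  0.7] n 13
[[1.45,3.6,-0.29,0,0,0.141,100],[1.95,3.36,-0.29,0,0,0.141,100],[2.4,3.05,-0.29,0,0,0.141,100],[2.8,2.68,-0.29,0,0,0.141,100],[3.15,2.26,-0.29,0,0,0.141,100],[3.44,1.79,-0.29,0,0,0.141,100],[3.66,1.29,-0.29,0,0,0.141,100],[3.8,0.76,-0.29,0,0,0.141,100]]
[[3.87,0.22,-0.29,0,0,0.141,100],[3.87,-0.33,-0.29,0,0,0.141,100],[3.78,-0.87,-0.29,0,0,0.141,100],[3.62,-1.4,-0.29,0,0,0.141,100],[3.39,-1.89,-0.29,0,0,0.141,100]]
```

```bash
python3 -m jog '[[1.45,3.6,-0.29,0,0,0.141,100],[1.95,3.36,-0.29,0,0,0.141,100],[2.4,3.05,-0.29,0,0,0.141,100],[2.8,2.68,-0.29,0,0,0.141,100],[3.15,2.26,-0.29,0,0,0.141,100],[3.44,1.79,-0.29,0,0,0.141,100],[3.66,1.29,-0.29,0,0,0.141,100],[3.8,0.76,-0.29,0,0,0.141,100]]'
python3 -m jog '[[3.87,0.22,-0.29,0,0,0.141,100],[3.87,-0.33,-0.29,0,0,0.141,100],[3.78,-0.87,-0.29,0,0,0.141,100],[3.62,-1.4,-0.29,0,0,0.141,100],[3.39,-1.89,-0.29,0,0,0.141,100],[0,0,0,0,0,0,100],[0,0,0,0,0,0,100]]'
python3 - <<'E'
from h import *
c,P,R=snap("wrist","w7.png"); im=c["color"]; print(P)
for k in woodcont(im,500,40000):
    w=plane(c,k,12,P,R)[:,:2]; ce=w.mean(0); print(np.round(ce))
    if np.hypot(*(ce-(423,386)))<70:
            r=poseof('step',w); print(np.round(r['pos'],1),round(r['yaw'],4),round(r['err'],2),round(r['area'],3)); print(np.round(r['corners'],1).tolist())
cv2.imwrite("pics/w7r.png",rectify(c,im,P,R,340,500,300,480,3.3,12))
rows(403,319,160,1.272,100)
E
```

```text
clock: 10.65
eef_pos: [468.4, 138.1, 142.7]
eef_rot: [-3.141, 0.001, 1.976]
wrist_force: [1.0, 0.1, 0.2]
finger_gap: 85.3
clock: 11.35
eef_pos: [401.4, 318.7, 156.9]
eef_rot: [3.142, 0.001, 1.281]
wrist_force: [-0.2, 0.2, -0.5]
finger_gap: 93.8
[401.42033152 318.73796714 156.86854065]
[478.  15.]
[596. 135.]
[420. 395.]
[422.7 389.9] -1.8782 0.75 0.974
[[413.2, 455.9], [376.9, 341.5], [405.5, 332.4], [420.6, 380.1], [447.3, 371.6], [468.5, 438.3]]
t 11.4 P [401.8 318.1 156.9] yaw 1.28 gap 93.7 F [ 0.1 -1.   0.2] n 1
[[0.12,0.09,-0.31,0,0,0.008,100]]
```

View pics/w7r.png

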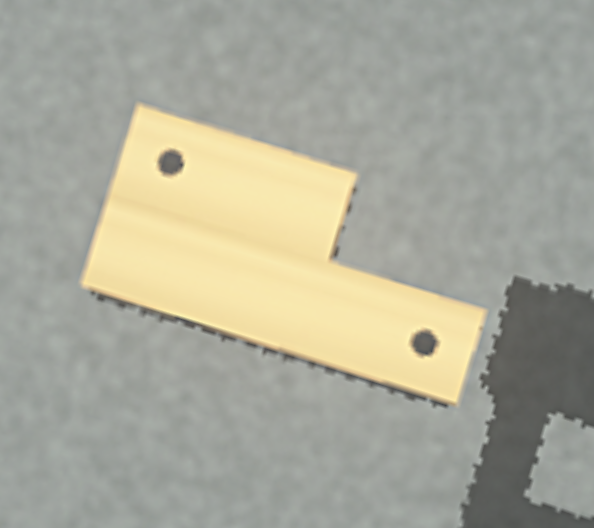

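```bash
python3 -c "
from h import *
rows(425.8,399,50,1.265,100,n=3)"
```

```text
t 11.4 P [401.8 318.1 156.9] yaw 1.28 gap 93.7 F [ 0.1 -1.   0.2] n 3
[[2.81,-0.01,3.56,0,0,0.005,100],[2.81,-0.02,3.56,0,0,0.005,100],[2.81,-0.03,3.56,0,0,0.005,100]]
```

```bash
python3 -m jog '[[2.81,-0.01,3.56,0,0,0.005,100],[2.81,-0.02,3.56,0,0,0.005,100],[2.81,-0.03,3.56,0,0,0.005,100],[0,0,3,0,0,0,100],[0,0,0,0,0,0,100],[0,0,0,0,0,0,100]]'
python3 -c "
from h import *
rows(425.8,399,4,1.265,100)"
```

```text
clock: 12.0
eef_pos: [426.6, 398.4, 21.1]
eef_rot: [-3.142, 0.0, 1.262]
wrist_force: [0.3, -0.4, 0.0]
finger_gap: 93.6
t 12.0 P [426.6 398.4  21.1] yaw 1.262 gap 93.6 F [ 0.3 -0.4  0. ] n 1
[[0.04,-0.09,1.71,0,0,-0.003,100]]
```

```bash
python3 -m jog '[[0.04,-0.05,1.7,0,0,-0.003,100],[0,0,0,0,0,0,80],[0,0,0,0,0,0,55],[0,0,0,0,0,0,50],[0,0,0,0,0,0,50],[0,0,0,0,0,0,50]]' 15
python3 -m jog '[[0,0,-3,0,0,0,50],[0,0,-4,0,0,0,50],[0,0,0,0,0,0,50]]'
python3 - <<'E'
from h import *
c,P,R=snap("wrist","w8.png"); im=c["color"]; print(P); np.savez("w8.npz",im=im,P=P,R=R)
cv2.imwrite("pics/w8r.png",rectify(c,im,P,R,340,500,300,480,3.3,P[2]+8))
E
```

```text
clock: 12.6
eef_pos: [425.9, 400.0, 4.1]
eef_rot: [3.141, -0.001, 1.266]
wrist_force: [0.5, 0.9, 5.7]
finger_gap: 57.9
clock: 12.9
eef_pos: [427.5, 401.5, 78.7]
eef_rot: [3.137, -0.007, 1.266]
wrist_force: [0.4, 1.2, -1.2]
finger_gap: 57.7
[427.4807059  401.46343109  78.66558847]
```

View pics/w8r.png

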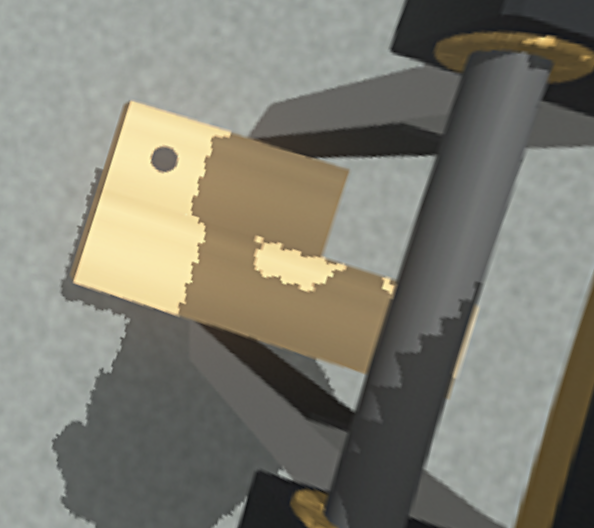

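```bash
python3 -c "
from h import *
rows(601,-126,80,3.1086,50)"
```

```text
t 12.95 P [426.6 400.7  75.9] yaw 1.266 gap 57.6 F [-0.4 -1.   0. ] n 13
[[-3.46,2.5,-0.03,0,0,-0.142,50],[-3.78,1.98,-0.03,0,0,-0.142,50],[-4.02,1.43,-0.03,0,0,-0.142,50],[-4.18,0.85,-0.03,0,0,-0.142,50],[-4.26,0.25,-0.03,0,0,-0.142,50],[-4.25,-0.36,-0.03,0,0,-0.142,50],[-4.16,-0.95,-0.03,0,0,-0.142,50],[-3.98,-1.53,-0.03,0,0,-0.142,50]]
[[-3.73,-2.08,-0.03,0,0,-0.142,50],[-3.4,-2.59,-0.03,0,0,-0.142,50],[-3.0,-3.04,-0.03,0,0,-0.142,50],[-2.54,-3.43,-0.03,0,0,-0.142,50],[-2.03,-3.76,-0.03,0,0,-0.142,50]]
```

```bash
python3 -m jog '[[-3.46,2.5,-0.03,0,0,-0.142,50],[-3.78,1.98,-0.03,0,0,-0.142,50],[-4.02,1.43,-0.03,0,0,-0.142,50],[-4.18,0.85,-0.03,0,0,-0.142,50],[-4.26,0.25,-0.03,0,0,-0.142,50],[-4.25,-0.36,-0.03,0,0,-0.142,50],[-4.16,-0.95,-0.03,0,0,-0.142,50],[-3.98,-1.53,-0.03,0,0,-0.142,50]]'
python3 -m jog '[[-3.73,-2.08,-0.03,0,0,-0.142,50],[-3.4,-2.59,-0.03,0,0,-0.142,50],[-3.0,-3.04,-0.03,0,0,-0.142,50],[-2.54,-3.43,-0.03,0,0,-0.142,50],[-2.03,-3.76,-0.03,0,0,-0.142,50],[0,0,2,0,0,0,50],[0,0,0,0,0,0,50],[0,0,0,0,0,0,50]]'
python3 - <<'E'
from h import *
rows(601,-126,25,3.1086,50)
c,P,R=snap("wrist","w9.png"); im=c["color"]; print(P)
cv2.imwrite("pics/w9r.png",rectify(c,im,P,R,490,700,-230,50,2.7,12))
E
```

```text
clock: 13.75
eef_pos: [532.1, 75.6, 74.8]
eef_rot: [-3.14, -0.001, 2.402]
wrist_force: [0.8, 1.1, -0.9]
finger_gap: 57.7
clock: 14.55
eef_pos: [598.4, -124.9, 56.5]
eef_rot: [3.141, -0.002, 3.106]
wrist_force: [-0.5, 0.2, -1.1]
finger_gap: 58.0
t 14.55 P [ 598.4 -124.9   56.5] yaw 3.106 gap 58.0 F [-0.5  0.2 -1.1] n 1
[[-0.27,-0.1,3.15,0,0,-0.003,50]]
[ 598.35949171 -124.94408578   56.48992061]
```

View pics/w9r.png

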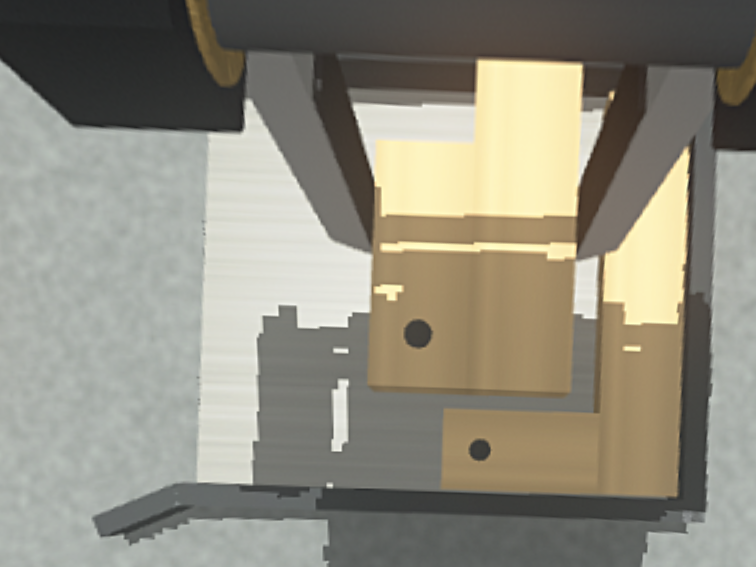

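```bash
python3 -m jog '[[-0.2,-0.1,3,0,0,-0.003,50],[0,0,0.5,0,0,0,50],[0,0,0,0,0,0,50],[0,0,0,0,0,0,50]]'
python3 -c "
from h import *
rows(601,-126,5,3.1086,50)"
```

```text
clock: 15.0
eef_pos: [601.4, -126.4, 23.5]
eef_rot: [-3.141, 0.001, 3.11]
wrist_force: [0.9, 0.5, -0.3]
finger_gap: 57.8
t 15.0 P [ 601.4 -126.4   23.5] yaw 3.11 gap 57.8 F [ 0.9  0.5 -0.3] n 1
1 x [0.04, 0.04, 1.85]
```

```bash
python3 -m jog '[[0,0,1,0,0,0,50],[0,0,0.8,0,0,0,50],[0,0,0,0,0,0,50],[0,0,0,0,0,0,50]]'
python3 - <<'E'
from h import *
c,P,R=snap("wrist","w10.png"); im=c["color"]; print(P)
cv2.imwrite("pics/w10r.png",rectify(c,im,P,R,490,700,-230,50,2.7,12))
E
```

```text
clock: 15.4
eef_pos: [600.8, -126.6, 3.9]
eef_rot: [3.141, -0.001, 3.109]
wrist_force: [-0.5, -0.1, -0.1]
finger_gap: 58.1
[ 600.79079321 -126.62045247    3.94142409]
```

View pics/w10r.png

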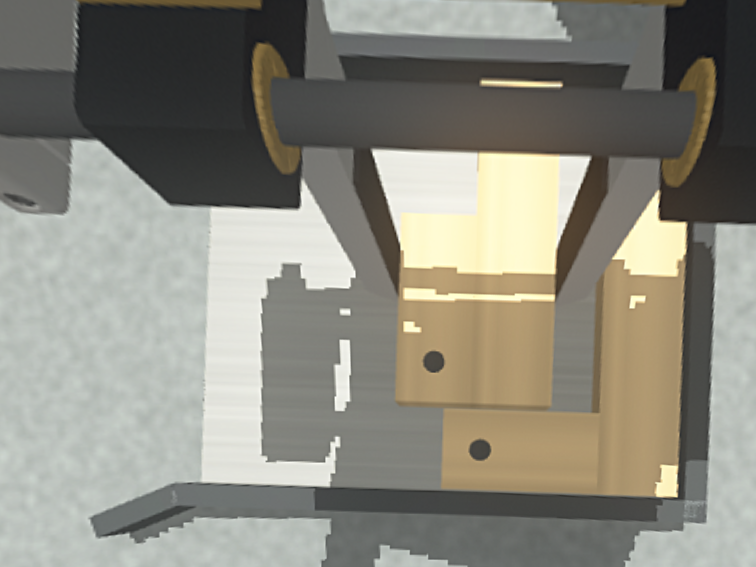

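```bash
python3 -m jog '[[0,0,0,0,0,0,66],[0,0,0,0,0,0,66],[0,0,0,0,0,0,66],[0,0,-3,0,0,0,66],[0,0,-1.6,0,0,0,60],[0,3.2,0,0,0,0,0],[0,3,0,0,0,0,0],[0,0,0,0,0,0,0]]'
python3 -m jog '[[0,0,0,0,0,0,0],[0,0,0,0,0,0,0],[0,0,2.5,0,0,0,0],[0,0,2,0,0,0,0],[0,0,0,0,0,0,0],[0,0,0,0,0,0,0]]'
python3 - <<'E'
from h import *
c,P,R=snap("wrist","w11.png"); im=c["color"]; print(P)
cv2.imwrite("pics/w11r.png",rectify(c,im,P,R,490,700,-230,50,2.7,12))
E
```

```text
clock: 16.25
eef_pos: [603.2, -61.9, 50.8]
eef_rot: [3.141, 0.001, 3.112]
wrist_force: [0.6, -0.4, -0.0]
finger_gap: 36.0
clock: 16.85
eef_pos: [603.1, -65.4, 5.7]
eef_rot: [-3.142, -0.0, 3.108]
wrist_force: [0.8, -0.6, 1.2]
finger_gap: 0.6
[603.08524501 -65.37939185   5.71721991]
```

View pics/w11r.png

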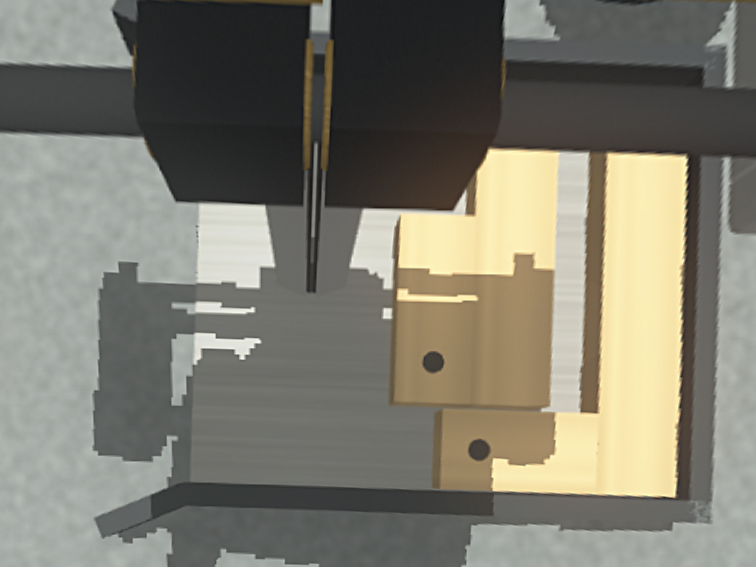

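```bash
python3 -m jog '[[0,-1.4,0,0,0,0,0],[0,-0.8,0,0,0,0,0],[0,-0.8,0,0,0,0,0],[0,-0.4,0,0,0,0,0],[0,0,0,0,0,0,0]]'
python3 -m jog '[[0,-0.2,0,0,0,0,0],[0,-0.2,0,0,0,0,0],[0,0,0,0,0,0,0]]'
python3 -m jog '[[0,-0.2,0,0,0,0,0],[0,0,0,0,0,0,0]]'
```

```text
clock: 17.4
eef_pos: [602.1, -99.4, 5.8]
eef_rot: [-3.141, 0.001, 3.109]
wrist_force: [0.6, 1.3, 1.0]
finger_gap: 0.5
clock: 17.7
eef_pos: [601.9, -102.5, 5.5]
eef_rot: [3.142, 0.0, 3.109]
wrist_force: [1.2, 2.8, 5.5]
finger_gap: 0.7
clock: 17.9
eef_pos: [601.8, -104.5, 5.5]
eef_rot: [3.142, 0.0, 3.109]
wrist_force: [-0.4, 2.9, 4.8]
finger_gap: 0.6
```

```bash
python3 -m jog '[[0,-0.2,0,0,0,0,0],[0,0,0,0,0,0,0]]'
python3 -m jog '[[0,-0.15,0,0,0,0,0],[0,0,0,0,0,0,0]]'
python3 - <<'E'
from h import *
c,P,R=snap("wrist","w12.png"); im=c["color"]; print(P)
cv2.imwrite("pics/w12r.png",rectify(c,im,P,R,490,700,-230,50,2.7,12))
E
```

```text
clock: 18.1
eef_pos: [601.8, -106.4, 5.5]
eef_rot: [3.141, 0.0, 3.109]
wrist_force: [0.9, 4.2, 4.8]
finger_gap: 0.6
clock: 18.3
eef_pos: [602.3, -107.1, 5.6]
eef_rot: [3.14, 0.002, 3.11]
wrist_force: [4.5, 8.8, 4.0]
finger_gap: 0.6
[ 602.31907732 -107.09950684    5.58888687]
```

View pics/w12r.png

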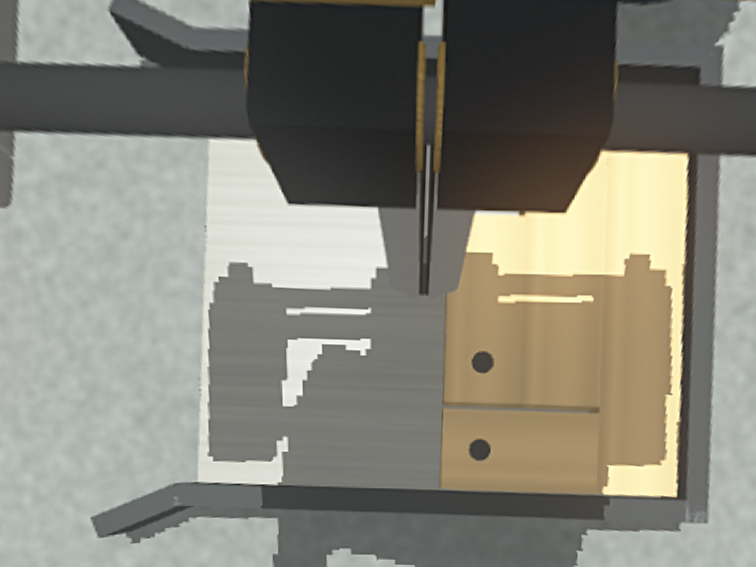

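```bash
python3 -m jog '[[0,0.8,0,0,0,0,0],[0,0,-3,0,0,0,50],[0,0,-3,0,0,0,100]]'
python3 -c "
from h import *
rows(609,214,60,1.538,100)"
```

```text
clock: 18.65
eef_pos: [600.9, -99.7, 64.9]
eef_rot: [3.142, -0.003, 3.11]
wrist_force: [-0.1, -1.1, -0.4]
finger_gap: 13.1
t 18.65 P [600.9 -99.7  64.9] yaw 3.11 gap 13.1 F [-0.1 -1.1 -0.4] n 11
[[0.02,2.85,0.04,0,0,0.143,100],[0.42,2.82,0.04,0,0,0.143,100],[0.82,2.73,0.04,0,0,0.143,100],[1.2,2.59,0.04,0,0,0.143,100],[1.56,2.39,0.04,0,0,0.143,100],[1.88,2.14,0.04,0,0,0.143,100],[2.17,1.85,0.04,0,0,0.143,100],[2.41,1.53,0.04,0,0,0.143,100]]
[[2.6,1.17,0.04,0,0,0.143,100],[2.74,0.78,0.04,0,0,0.143,100],[2.83,0.39,0.04,0,0,0.143,100]]
```

```bash
python3 -m jog '[[0.02,2.85,0.04,0,0,0.143,100],[0.42,2.82,0.04,0,0,0.143,100],[0.82,2.73,0.04,0,0,0.143,100],[1.2,2.59,0.04,0,0,0.143,100],[1.56,2.39,0.04,0,0,0.143,100],[1.88,2.14,0.04,0,0,0.143,100],[2.17,1.85,0.04,0,0,0.143,100],[2.41,1.53,0.04,0,0,0.143,100]]'
python3 -m jog '[[2.6,1.17,0.04,0,0,0.143,100],[2.74,0.78,0.04,0,0,0.143,100],[2.83,0.39,0.04,0,0,0.143,100],[0,0,0,0,0,0,100],[0,0,0,0,0,0,100]]'
python3 - <<'E'
from h import *
rows(609,214,5,1.538,100)
c,P,R=snap("wrist","w13.png"); im=c["color"]; print(P)
for n in("top",):
    c2=vision.camera(n); big=cv2.resize(c2["color"],None,fx=4,fy=4,interpolation=cv2.INTER_CUBIC)
    cv2.imwrite("pics/top13.png",big[420:860,700:1400])
E
```

```text
clock: 19.45
eef_pos: [607.4, 129.1, 61.6]
eef_rot: [-3.14, 0.0, 1.959]
wrist_force: [0.8, -0.5, 0.0]
finger_gap: 76.9
clock: 19.95
eef_pos: [609.8, 213.5, 60.2]
eef_rot: [-3.141, 0.001, 1.54]
wrist_force: [-0.2, -0.4, 0.1]
finger_gap: 94.5
t 19.95 P [609.8 213.5  60.2] yaw 1.54 gap 94.5 F [-0.2 -0.4  0.1] n 2
[[0.02,-0.04,2.76,0,0,0.001,100],[0.02,-0.04,2.76,0,0,0.001,100]]
[609.77397605 213.52702506  60.24953126]
```

View pics/w13.png

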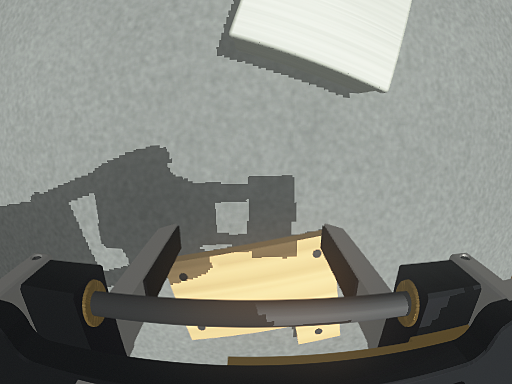

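View pics/top13.png

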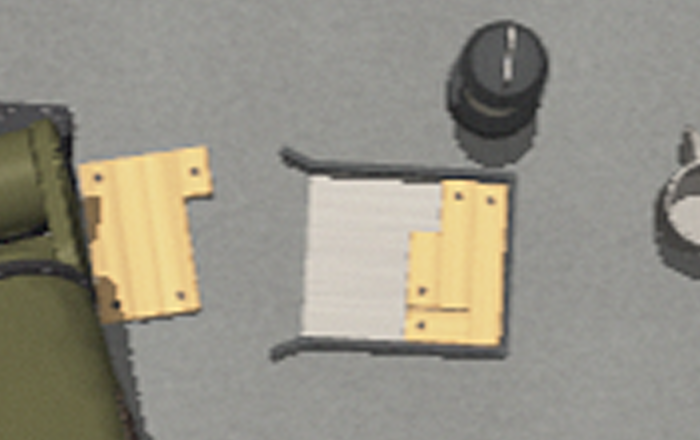

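```bash
python3 -m jog '[[0,0,2.5,0,0,0,100],[0,0,2.95,0,0,0,100],[0,0,0,0,0,0,100],[-1,0,0,0,0,0,100],[-0.5,0,0,0,0,0,100],[-0.5,0,0,0,0,0,100],[-0.5,0,0,0,0,0,100],[-0.5,0,0,0,0,0,100]]'
python3 - <<'E'
from h import *
c,P,R=snap("wrist","w14.png"); im=c["color"]; print(P, monitor.read_state()['wrist_force'])
cv2.imwrite("pics/w14r.png",rectify(c,im,P,R,520,720,20,220,2.7,12))
E
```

```text
clock: 20.85
eef_pos: [609.6, 183.1, 7.2]
eef_rot: [3.14, -0.0, 1.536]
wrist_force: [0.7, 1.5, 0.1]
finger_gap: 93.8
[609.63680378 183.13561618   7.23851368] [0.47190644 0.65180673 0.47503391]
```

View pics/w14r.png

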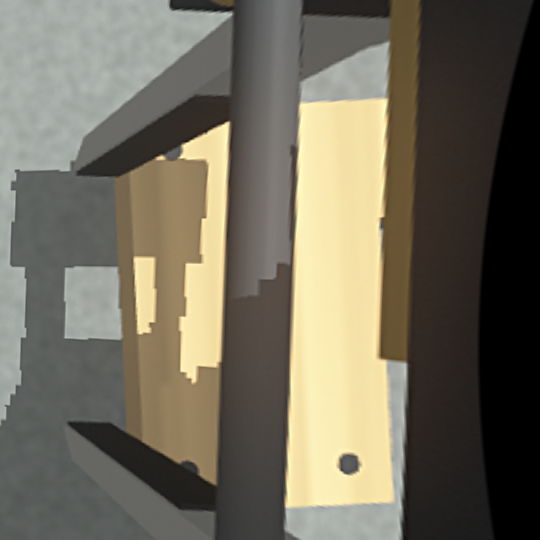

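```bash
python3 -m jog '[[-0.5,0,0.2,0,0,0,100],[-0.5,0,0,0,0,0,100],[-0.2,0,0,0,0,0,100],[0,0,0,0,0,0,100]]'
python3 - <<'E'
from h import *
c,P,R=snap("wrist","w15.png"); im=c["color"]; print(P, monitor.read_state()['wrist_force'])
cv2.imwrite("pics/w15r.png",rectify(c,im,P,R,520,720,20,220,2.7,12))
E
```

```text
clock: 21.3
eef_pos: [608.7, 171.1, 4.2]
eef_rot: [-3.141, 0.0, 1.536]
wrist_force: [-0.2, -0.0, -0.3]
finger_gap: 93.7
[608.66574741 171.05653175   4.21173129] [ 0.39961853 -0.37613826  0.2845374 ]
```

View pics/w15r.png

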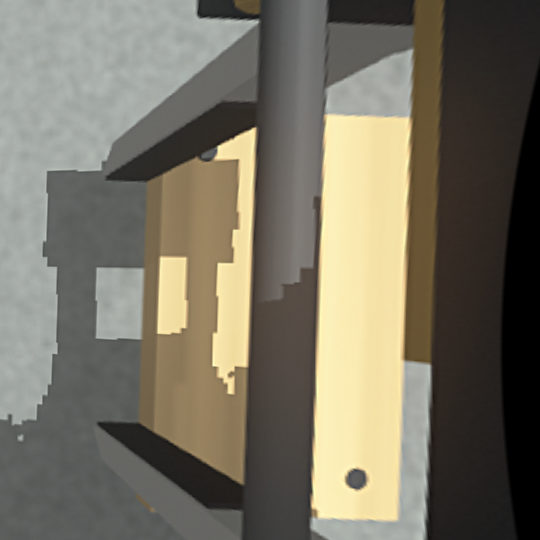

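```bash
python3 -m jog '[[-0.5,0,0,0,0,0,100],[-1,0,0,0,0,0,100],[-1,0,0,0,0,0,100],[-1,0,0,0,0,0,100],[-1,0,0,0,0,0,100],[-0.6,0,0,0,0,0,100],[0,0,0,0,0,0,100]]'
python3 - <<'E'
from h import *
c,P,R=snap("wrist","w16.png"); im=c["color"]; print(P, monitor.read_state()['wrist_force'])
cv2.imwrite("pics/w16r.png",rectify(c,im,P,R,490,720,-100,180,2.7,12))
c2=vision.camera("top"); big=cv2.resize(c2["color"],None,fx=4,fy=4,interpolation=cv2.INTER_CUBIC)
cv2.imwrite("pics/top16.png",big[420:860,700:1400])
E
```

```text
clock: 22.05
eef_pos: [607.2, 119.5, 4.5]
eef_rot: [3.142, 0.0, 1.535]
wrist_force: [0.2, -0.7, -0.3]
finger_gap: 94.2
[607.15742329 119.51237044   4.51703926] [-0.02588907  0.02189839  0.08850994]
```

View pics/w16r.png

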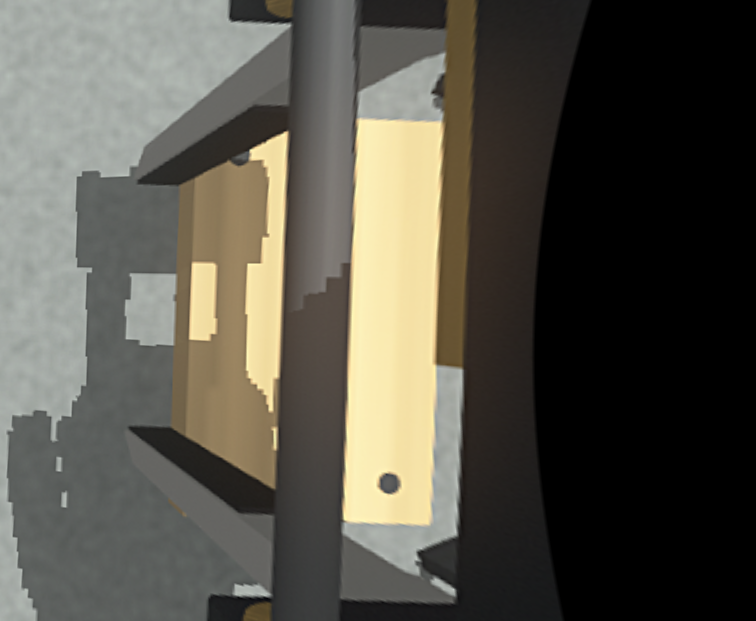

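View pics/top16.png

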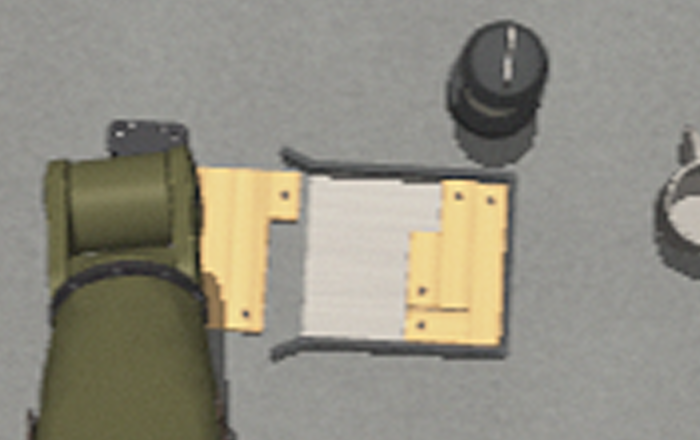

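```bash
python3 -m jog '[[-0.5,0,0,0,0,0,100],[-0.7,0,0,0,0,0,100],[-0.7,0,0,0,0,0,100],[-0.7,0,0,0,0,0,100],[-0.6,0,0,0,0,0,100],[-0.3,0,0,0,0,0,100]]'
python3 -m jog '[[-0.6,0,0,0,0,0,100],[-0.6,0,0,0,0,0,100],[-0.6,0,0,0,0,0,100],[-0.3,0,0,0,0,0,100],[0,0,0,0,0,0,100]]'
python3 - <<'E'
from h import *
c,P,R=snap("wrist","w17.png"); im=c["color"]; print(P, monitor.read_state()['wrist_force'])
cv2.imwrite("pics/w17r.png",rectify(c,im,P,R,490,720,-100,180,2.7,12))
c2=vision.camera("top"); big=cv2.resize(c2["color"],None,fx=4,fy=4,interpolation=cv2.INTER_CUBIC)
cv2.imwrite("pics/top17.png",big[420:860,700:1400])
E
```

```text
clock: 22.75
eef_pos: [605.9, 84.8, 4.5]
eef_rot: [3.142, 0.0, 1.536]
wrist_force: [-1.0, 1.4, 1.2]
finger_gap: 94.3
clock: 23.25
eef_pos: [605.1, 64.0, 4.3]
eef_rot: [-3.141, 0.0, 1.536]
wrist_force: [-0.3, -0.4, -0.3]
finger_gap: 94.2
[605.06198818  63.97462728   4.34262685] [ 0.2265486  -0.67244922 -0.09790296]
```

View pics/w17r.png

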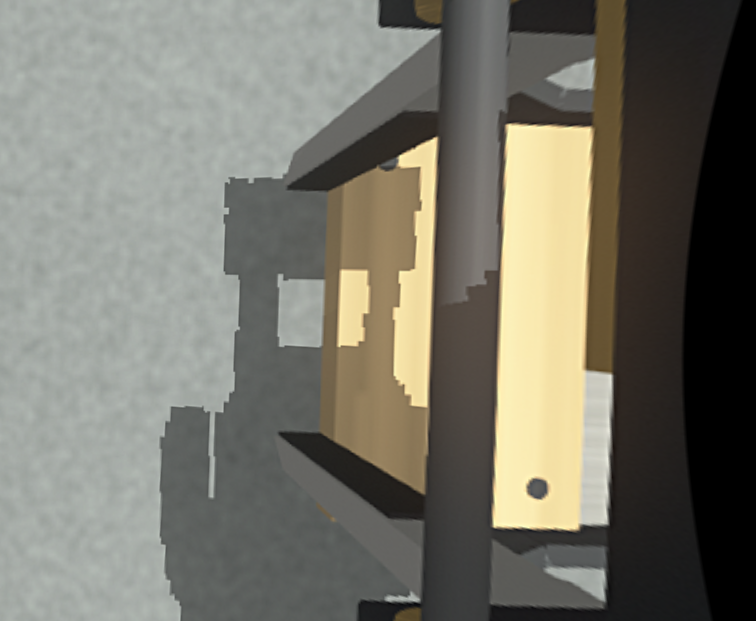

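View pics/top17.png

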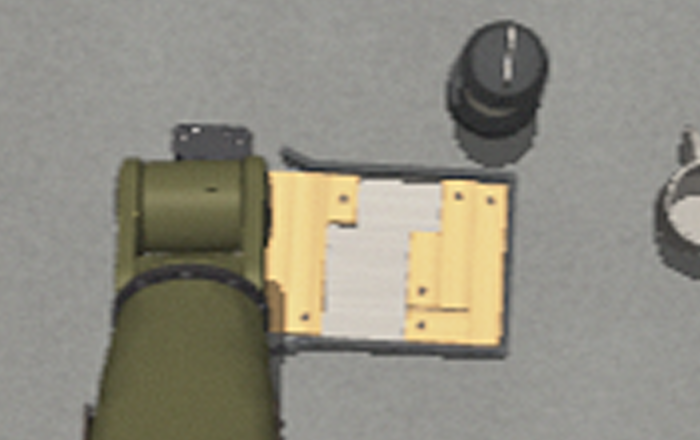

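```bash
python3 -m jog '[[-0.6,0,0,0,0,0,100],[-0.8,0,0,0,0,0,100],[-0.8,0,0,0,0,0,100],[-0.8,0,0,0,0,0,100],[-0.8,0,0,0,0,0,100],[-0.8,0,0,0,0,0,100],[-0.8,0,0,0,0,0,100]]'
python3 -m jog '[[-0.6,0,0,0,0,0,100],[-0.5,0,0,0,0,0,100],[0,0,0,0,0,0,100]]'
python3 - <<'E'
from h import *
c,P,R=snap("wrist","w18.png"); im=c["color"]; print(P, monitor.read_state()['wrist_force'])
c2=vision.camera("top"); big=cv2.resize(c2["color"],None,fx=4,fy=4,interpolation=cv2.INTER_CUBIC)
cv2.imwrite("pics/top18.png",big[420:860,700:1400])
E
```

```text
clock: 24.05
eef_pos: [603.2, 9.8, 4.4]
eef_rot: [-3.142, -0.0, 1.536]
wrist_force: [-0.5, 1.4, -0.6]
finger_gap: 93.6
clock: 24.35
eef_pos: [602.9, -1.0, 4.5]
eef_rot: [3.142, 0.0, 1.536]
wrist_force: [0.1, -0.2, -1.0]
finger_gap: 94.3
[602.89726015  -1.04345346   4.45349439] [-0.3508379   0.00094041 -0.33405576]
```

View pics/top18.png

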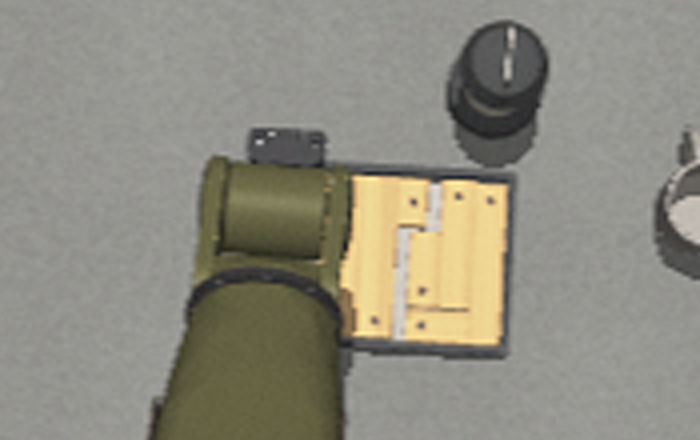

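```bash
python3 -m jog '[[-0.5,0,0,0,0,0,100],[-0.4,0,0,0,0,0,100],[0,0,0,0,0,0,100]]'
python3 -m jog '[[-0.2,0,0,0,0,0,100],[0,0,0,0,0,0,100]]'
python3 -m jog '[[-0.2,0,0,0,0,0,100],[0,0,0,0,0,0,100]]'
```

```text
clock: 24.75
eef_pos: [602.6, -9.9, 4.4]
eef_rot: [3.142, 0.0, 1.536]
wrist_force: [-1.2, 0.3, 0.3]
finger_gap: 93.9
clock: 24.95
eef_pos: [602.5, -11.6, 4.4]
eef_rot: [3.142, 0.0, 1.536]
wrist_force: [0.3, 0.2, 0.0]
finger_gap: 94.0
clock: 25.15
eef_pos: [602.4, -13.6, 4.4]
eef_rot: [-3.142, 0.0, 1.536]
wrist_force: [-0.2, -0.1, 0.3]
finger_gap: 93.8
```

```bash
python3 -m jog '[[-0.2,0,0,0,0,0,100],[0,0,0,0,0,0,100]]'
python3 - <<'E'
from h import *
c,P,R=snap("wrist","w19.png"); im=c["color"]; print(P, monitor.read_state()['wrist_force'])
cv2.imwrite("pics/w19r.png",rectify(c,im,P,R,490,700,-100,100,2.8,12))
c2=vision.camera("top"); big=cv2.resize(c2["color"],None,fx=4,fy=4,interpolation=cv2.INTER_CUBIC)
cv2.imwrite("pics/top19.png",big[420:860,700:1400])
E
```

```text
clock: 25.35
eef_pos: [602.4, -14.4, 4.4]
eef_rot: [-3.142, -0.002, 1.536]
wrist_force: [-0.4, 8.7, -0.1]
finger_gap: 94.0
[602.38498262 -14.40390659   4.42826295] [0.11010342 7.56698655 0.42239714]
```

View pics/top19.png

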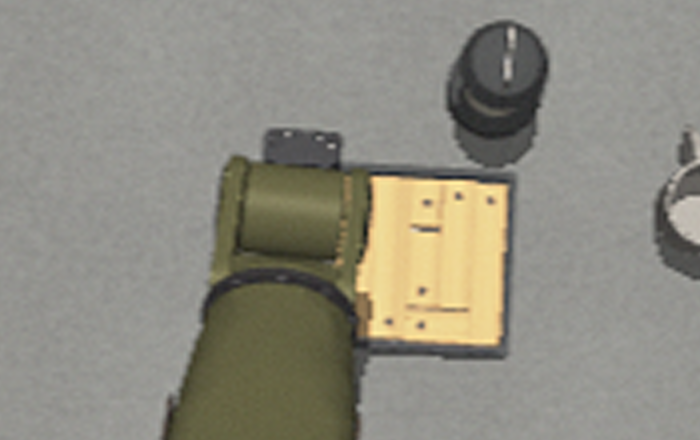

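View pics/w19r.png

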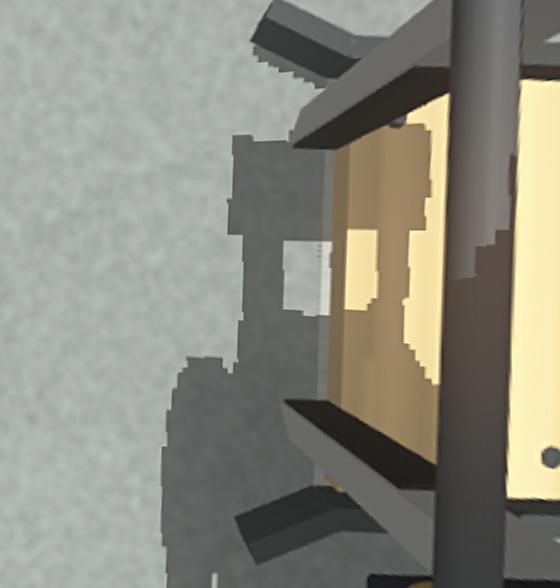

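```bash
python3 -m jog '[[-0.1,0,0,0,0,0,100],[0,0,0,0,0,0,100]]'
python3 -m jog '[[0.8,0,0,0,0,0,100],[1.5,0,0,0,0,0,100],[1,0,-3,0,0,0,100],[3,0,-4,0,0,0,100],[4,0,-4,0,0,0,100],[4,0,-2,0,0,0,100],[4,0,0,0,0,0,100],[4,0,0,0,0,0,100]]'
python3 -m jog '[[4,0,0,0,0,0,100],[4,0,0,0,0,0,100],[4,0,0,0,0,0,100],[0,0,0,0,0,0,100],[0,0,0,0,0,0,100]]'
python3 - <<'E'
from h import *
c,P,R=snap("wrist","w20.png"); im=c["color"]; print(P, monitor.read_state()['wrist_force'])
cv2.imwrite("pics/w20r.png",rectify(c,im,P,R,480,700,-230,40,2.8,12))
c2=vision.camera("top"); cv2.imwrite("pics/top20full.png",c2["color"]); big=cv2.resize(c2["color"],None,fx=4,fy=4,interpolation=cv2.INTER_CUBIC)
cv2.imwrite("pics/top20.png",big[420:860,700:1400])
c3=vision.camera("side"); big=cv2.resize(c3["color"][140:260,180:380],None,fx=4,fy=4,interpolation=cv2.INTER_CUBIC);cv2.imwrite("pics/side20.png",big)
E
```

```text
clock: 25.65
eef_pos: [602.3, -14.5, 4.4]
eef_rot: [-3.141, -0.003, 1.537]
wrist_force: [0.9, 14.6, 0.6]
finger_gap: 93.9
clock: 26.45
eef_pos: [609.8, 204.2, 130.8]
eef_rot: [3.14, -0.0, 1.536]
wrist_force: [0.0, -0.1, -0.1]
finger_gap: 93.9
clock: 26.95
eef_pos: [613.4, 322.8, 129.3]
eef_rot: [-3.141, 0.001, 1.538]
wrist_force: [0.9, -0.4, -0.6]
finger_gap: 94.2
[613.39232598 322.81665159 129.25339828] [ 0.26749394 -0.05948826  1.04455276]
```

View pics/top20.png

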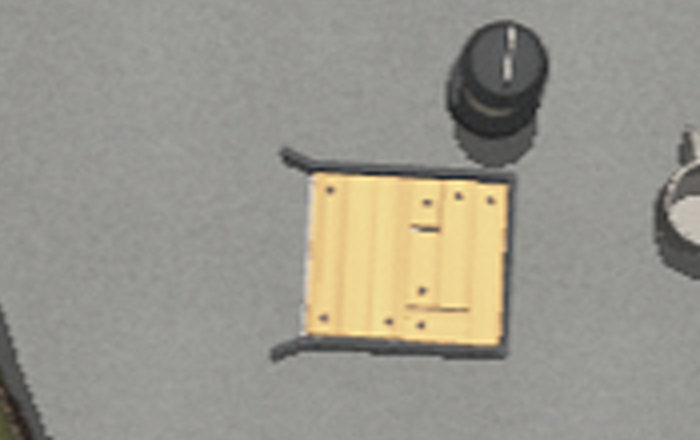

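View pics/w20.png

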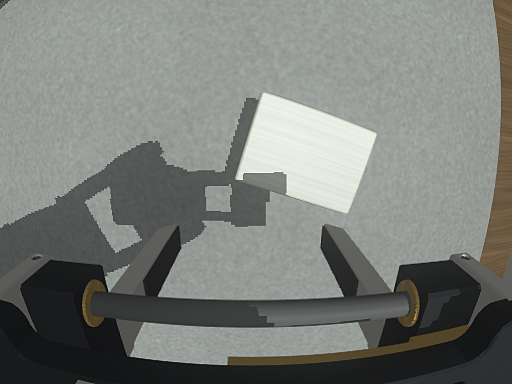

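View pics/side20.png

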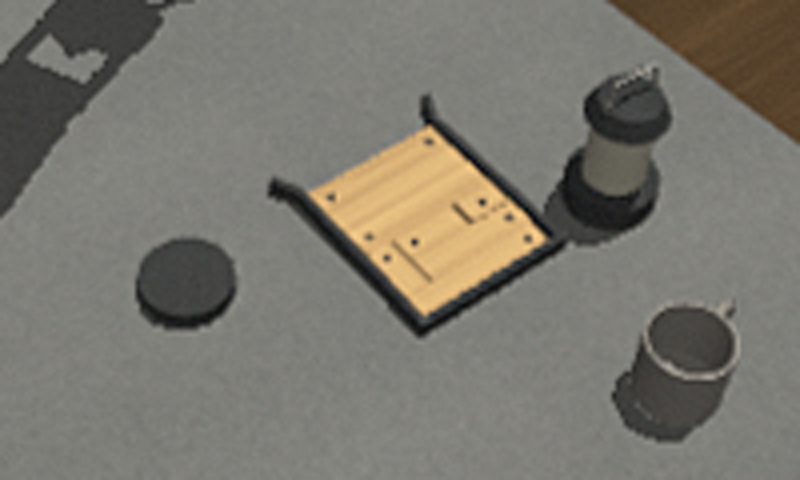

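View pics/top20full.png

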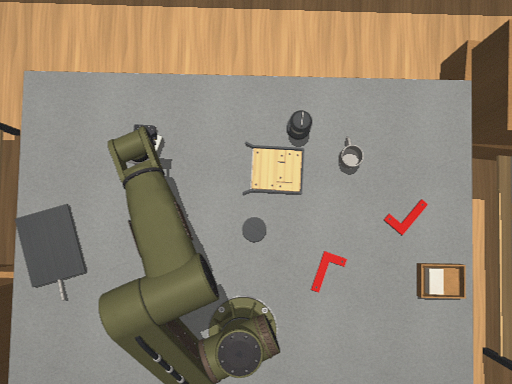

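```bash
python3 -c "
from cell import order
print(order.sign_off())"
```

```text
the job is handed in; nothing more can be done
None
```

All three parts are packed flat in the tray, and the job was handed in at about 27 s of the 72 s allowed.

- **Order:** I set the ell in first and pushed it against the back wall (21 N). Next came the step plate, pushed against the ell (9 N). Last, I slid the panel along the counter with the two open fingertips, never lifting it, until it stopped at 14.6 N.
- **Last checks:** With the arm raised clear and touching nothing, the top and side pictures show the parts flat in one layer with the panel's nose in the notch. A thin strip of tray floor shows all along the mouth. Measured in a wrist picture just before the last push, the panel's rear edge was about 3.6 mm inside the mouth; the design figure is 4 mm. The mug, lantern, pot stand and both red look-alikes look unmoved. The tin is partly hidden by the arm in the last top picture, but in the wrist picture it looks undisturbed.
- **Disagreements:** Different views put the tray's position 1 to 2 mm apart. The top and wrist views also disagreed by about 2 mm on how well centred the panel was before it went in. Both were within the clearance, and the panel slid in with no side force.

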